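# Knock stuck filter cartridges out of the manifold

### The arm

A 6-joint arm with a two-finger parallel gripper is mounted at the origin on the work surface. World frame = base frame: x ahead of the robot, y to its left, z up, the work surface at z = 0. Lengths are in mm, angles in degrees, forces in N, time in s.
With the tool pointing down it reaches from about 300 to 850 mm from the base axis. Payload 4.2 kg.
Tool frame: the origin (TCP) lies at the very end of the fingers, on their centre line; the grasp point (between the pads) lies 19 mm behind it; z points along the fingers, y is the direction in which the jaws open and shut (so a half turn about z gives the same grasp; the last joint's range is limited). The gripper opens to 91 mm and grips with 3 to 60 N. Pads are 32 mm wide; open, the fingers measure 118 mm over their backs; the gripper's body (76 mm by 178 mm) begins 60 mm behind the grasp point.
Start: joints at [69.844, 18.312, 89.639, -0, 72.044, -1.146], TCP at [187.306, 543.654, 213.976] pointing down, gripper open.
Joint ranges: [-177.97, 177.97], [-48.28, 115.42], [12.27, 149.76], [-77.06, 257.06], [2.81, 150.46], [-146.56, 146.56]. Speed limits (degrees/s): [147.25, 147.25, 180, 180, 180, 180].

### API

Orientations are given as [roll, pitch, yaw] about the fixed x, y, z axes, in that order (R = Rz(yaw) Ry(pitch) Rx(roll)).
In Python, from workcell import * gives the robot as it stands. The module is installed in compiled form; this text tells all that it offers.
- The arm moves only by the tool servo_tool, never from a script. Its argument "plan" is a list that holds one entry, the list of rows, each a list of 7 numbers: the shift along the tool's x, y, z in mm, then the turn, a rotation vector about the tool's x, y, z in rad, then the opening, from 0 (shut) to 1 (fully open). A call has 1 to 20 rows; each row is the pose to reach, as a shift and turn from the pose commanded when the call began, along the tool's axes at that moment; what a row does not reach only later rows make up. A row lasts 1/10 s, in which the tool goes at most 50 mm and 8.59 degrees, less where a joint would pass 70% of its speed; a pose out of reach is approached as far as the arm can. A call with a gripper value outside its range is refused whole. The fingers move at their own pace and stop on an object; "squeeze" is the grip in N (left out, the last holds). Time passes only in rows, so rows that repeat a pose let the fingers close. It gives the time, the measured TCP pose, the force and the opening at its end, in the units of the state.
- state(): the state, without advancing time (a new reading comes with each control period).
- grab_frame(name): name is "scene" or "top" or "wrist"; returns a dict with "color" (400x640x3 uint8, red, green, blue), "range_z" (400x640 float32, mm along the optical axis (not along the pixel's ray), 0 where there is no reading), "fx", "fy", "cx", "cy" (pixels), "rvec" (rotation vector, rad) and "tvec" (3), from world to camera coordinates, as OpenCV has them; the wrist camera has in their place "tool_from_camera" (4x4, takes a point from camera to tool coordinates, whose origin is the TCP and whose axes are the flange's). Camera axes: x right, y down, z forward; pixel columns grow to the right and rows downward; lengths in mm; the calibration is good to about 2 mm. A picture is of the moment at which its call begins: read the wrist's pose just before it.
- job_done(): hands the job in, once; it reports no verdict.
The state is a dict: "time_s": time; "qpos": joint angles; "qvel": joint speeds; "effort": joint torques, N m; "ee_pos": TCP position; "ee_rot": TCP orientation; "force": force on the tool from outside, world axes, zero at the start; "torque": the same for the moment, N m; "gripper_width": finger opening in mm.
Only numpy, scipy, OpenCV 4.12 (cv2) and the standard library are available. Lean on these libraries where they do the work, as an engineer would, in place of code of your own. Each camera call takes 0.05 s, during which the arm holds its last target.

### The job

Clear the spent filter cartridges out of the manifold: lever its black cover open with the green pry blade until it stands fully open, then push every stuck orange cartridge out from behind, through its access hole, with the rod of the red knock-out tool. Lay all the cartridges flat on the floor of the blue tray, right way up as they came out and not stacked, shut the cover of the emptied manifold, and leave both tools standing upright on the black mat. Do not disturb the two bottles and the carton.

Things in the scene. Friction and masses are not known exactly. Their poses are not given: they have to be found in the camera images.
- housing: Filter manifold, fixed white box 206 x 232 x 58 mm (x, y, z) holding an aluminium block. Origin on its underside, 3 mm rearward of the middle; +x = the way cartridges come out, z up. Rear face with the 3 access holes at x = -100 mm. Block: x = -100 to -20, flat top at z = 50 with 3 glazed strips. In front of it a trough, under the hinged cover.
- pocket_mouth (a point): Mouth of the middle pocket, on its floor: housing (-20, 0, 14) mm. Pockets run along x at y = -64, 0 and 64, x = -94 to -20, 32 mm wide, floor z = 14, ceiling z = 45, open to the trough. A spring pad in each ceiling (x = -65 to -45) clamps the cartridge: sliding it takes about 5 to 8 N until its rear end is past the pad.
- trough (a point): Centre of the trough floor: housing (40, 0, 14) mm. Trough: x = -20 to 100, y = -110 to 110, floor level with the pocket floors, 6 mm walls up to z = 58.
- cover (a joint): Hinge of the black cover over the trough, rad: 0 shut, 1.85 fully open (leaning away from the block). Flat plate 141 x 232 x 5 mm, 0.2 kg; hinge line along the housing's y at x = 106, z = 58 mm. The hinge is stiff (0.25 N m friction) and stays where it is left.
- cover_lip (a point): Middle of the lower corner of the cover's free edge (blue stripe), 141 mm from the hinge line. Shut: at housing (-35, 0, 58) mm; the cover then overhangs the block top by 15 mm with a gap 8 mm high under it, too thin for fingers, entered from the rear along +x.
- hole_1 (a point): Access hole 1 on the housing's rear face: housing (-100, -64, 28) mm. Hole 22 mm wide (y), from z = 14 to 39, through the 6 mm rear wall into the pocket.
- hole_2 (a point): The same for access hole 2 (y = 0).
- hole_3 (a point): The same for access hole 3 (y = +64).
- cartridge_1: Spent filter cartridge, orange bar with two white bands, 64 x 28 x 28 mm, about 90 g; origin at the centre of its underside, x along its length. If present (two or three are) it starts in the pocket behind hole 1, centre at housing x = -60, front end 8 mm inside the pocket mouth.
- cartridge_2: Spent filter cartridge, orange bar with two white bands, 64 x 28 x 28 mm, about 90 g; origin at the centre of its underside, x along its length. If present (two or three are) it starts in the pocket behind hole 2, centre at housing x = -60, front end 8 mm inside the pocket mouth.
- cartridge_3: Spent filter cartridge, orange bar with two white bands, 64 x 28 x 28 mm, about 90 g; origin at the centre of its underside, x along its length. If present (two or three are) it starts in the pocket behind hole 3, centre at housing x = -60, front end 8 mm inside the pocket mouth.
- pusher: Knock-out tool, 0.29 kg, stands upright on its heavy foot. Origin under the handle's centre on the underside; z up, x towards the rod tip. Red square handle 22 x 22 mm from z = 8 to 108; steel foot x = -25 to 38, 60 mm wide, 8 mm thick; round alloy rod, 12 mm diameter, axis level along x at z = 26, from the handle to its tip at x = 136.
- blade: Pry blade, 0.16 kg, stands upright on its blade. Origin under the handle's centre on the underside; z up, x towards the blade's tip. Green square handle 22 x 22 mm from z = 3 to 108; flat steel blade 3 mm thick (z = 0 to 3), 56 mm wide, from x = -30 to its tip at x = 65.
- mat: Black rubber tool mat, fixed, 200 x 280 mm (x, y), 2 mm thick, origin at the centre of its underside. Both tools start on it, side by side along its y, tips roughly towards its +x.
- tray: Blue open tray for spent cartridges, fixed, 240 x 130 x 35 mm (x, y, z), walls and floor 4 mm; origin at the centre of its underside.
- amber_bottle: Bystander: amber bottle, 60 mm diameter, 120 mm high; origin at the underside.
- clear_bottle: Bystander: clear bottle, 60 mm diameter, 120 mm high; origin at the underside.
- carton: Bystander: blue carton 70 x 120 x 50 mm; origin at the underside.

How it is judged:
By the outcome, as a careful person would: the job done as asked, in the order asked, and still so for the second after the job is handed in, with the robot touching nothing.
Of cartridge_1, cartridge_2, cartridge_3 only 2 to 3 are there at a start; the rules pass over those that are not, and their reading is None.
At some moment in a run one of pusher, blade may be knocked a few centimetres aside while the robot is not near it.
It also fails if it takes over 208 s, if anything falls off the work surface, if the arm or the gripper's body presses on something with over 40 N, if the wrist force passes 120 N, or if a joint passes its speed limit or range.

## Working session

There is one attempt and no reset: what is moved stays moved. The work goes in short steps, Python scripts to look and compute and a tool call to move; the robot and the scene stay as the last step left them, time stands still between calls to the robot, and variables do not carry over. Pictures are saved under pics/ and viewed, and the job is handed in when it is done.

Besides the shell and the picture viewer there is one more tool, called as a command line: name --argument value ..., lists and objects as JSON in quotes. servo_tool: Moves the arm, as the interface text tells. Its arguments: {"type":"object","properties":{"plan":{"type":"array"},"squeeze":{"type":"number"}},"required":["plan"]}

```bash
mkdir -p pics; ls; python3 - <<'E'
from workcell import *
import cv2,numpy as np
print(state())
for n in ["scene","top","wrist"]:
    f=grab_frame(n); np.savez(f"pics/{n}0.npz",**f)
    cv2.imwrite(f"pics/{n}0.png",f["color"][:,:,::-1])
    print(n,f["fx"],f["fy"],f["cx"],f["cy"],f.get("rvec"),f.get("tvec"),f.get("tool_from_camera"))
E
```

```text
pics
{'time_s': 0.0, 'qpos': array([ 6.98451831e+01,  1.83542843e+01,  8.97053767e+01, -2.05746121e-03,
        7.20437630e+01, -1.14836190e+00]), 'qvel': array([-0.14582   ,  0.02380697,  0.05620095,  0.01911851, -0.04181217,
       -0.10886776]), 'effort': array([ 7.43397268e-04, -4.12468171e+01, -2.31972420e+01,  7.28366082e-02,
        4.58552514e-02, -1.50916958e-04]), 'ee_pos': array([187.12600982, 543.1767294 , 213.10075687]), 'ee_rot': array([-1.79896558e+02, -1.17050414e-04,  1.60994181e+02]), 'force': array([ 0.14298647,  0.37468336, -0.07458168]), 'torque': array([ 0.00937161, -0.05676287, -0.01891581]), 'gripper_width': 91.43033094116576}
scene 474.908323681587 474.908323681587 322.08436903769365 195.11114407854785 [ 0.66150234  2.51980805 -1.29252827] [ 515.12143731 -143.01138952 1717.89041947] None
top 411.149967749793 411.149967749793 318.10740358801957 202.3077569425722 [ 2.16174787 -2.14800397  0.11844055] [  21.60435105  593.16865059 1209.18020957] None
wrist 296.431693679777 296.431693679777 321.30262843729406 200.83199271705976 None None [[-1.12199556e-04 -9.70090408e-01 -2.42743872e-01  6.85204227e+01]
 [ 9.99999949e-01 -3.58934979e-05 -3.18770610e-04  4.15869036e-01]
 [ 3.00523384e-04 -2.42743895e-01  9.70090362e-01 -1.70577733e+02]
 [ 0.00000000e+00  0.00000000e+00  0.00000000e+00  1.00000000e+00]]
```

View pics/scene0.png

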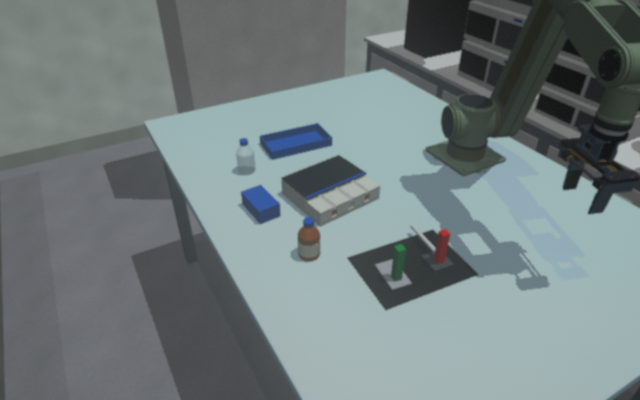

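View pics/top0.png

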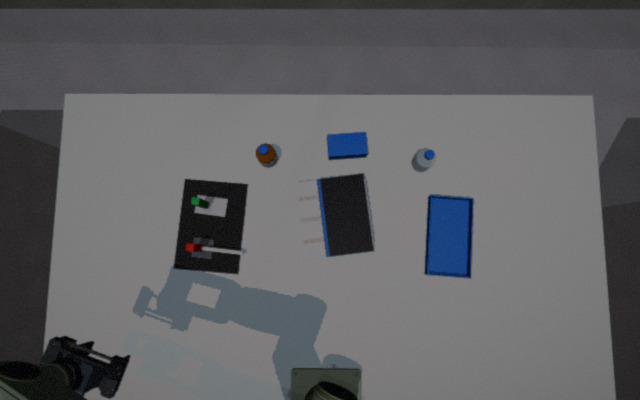

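View pics/wrist0.png

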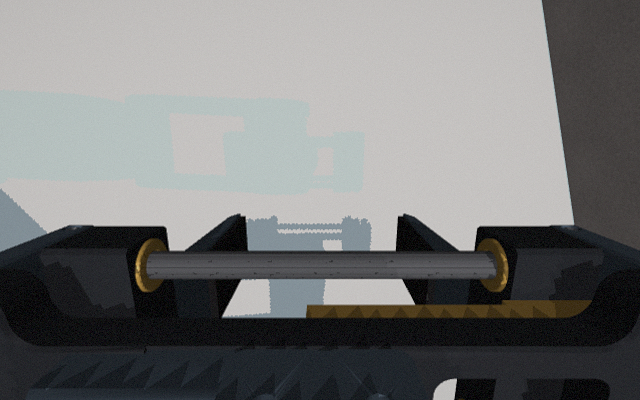

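```bash
cat > h.py <<'E'
import numpy as np,cv2
from scipy.spatial.transform import Rotation as Rn
def cam(f):
    """returns R,t world->cam"""
    R,_=cv2.Rodrigues(np.array(f["rvec"],float)); return R,np.array(f["tvec"],float).reshape(3)
def wristcam(f,st):
    T=np.eye(4);T[:3,:3]=Rn.from_euler('xyz',st["ee_rot"],degrees=True).as_matrix();T[:3,3]=st["ee_pos"]
    W=T@np.array(f["tool_from_camera"]); R=W[:3,:3].T; return R,-R@W[:3,3]
def ray(f,Rt,uv,z):
    R,t=Rt; uv=np.atleast_2d(uv).astype(float)
    d=np.c_[(uv[:,0]-f["cx"])/f["fx"],(uv[:,1]-f["cy"])/f["fy"],np.ones(len(uv))]@R
    c=-R.T@t
    return c+d*((z-c[2])/d[:,2])[:,None]
def proj(f,Rt,P):
    R,t=Rt; q=np.atleast_2d(P)@R.T+t
    return np.c_[q[:,0]/q[:,2]*f["fx"]+f["cx"],q[:,1]/q[:,2]*f["fy"]+f["cy"]]
def cloud(f,Rt):
    R,t=Rt; z=f["range_z"].astype(float); v,u=np.mgrid[0:z.shape[0],0:z.shape[1]]
    P=np.stack([(u-f["cx"])/f["fx"]*z,(v-f["cy"])/f["fy"]*z,z],-1)
    P=(P-t)@R; P[z<=0]=np.nan; return P
E
python3 - <<'E'
from h import *
f=dict(np.load("pics/top0.npz",allow_pickle=True)); 
im=f["color"]; 
cv2.imwrite("pics/topc.png",cv2.resize(im[110:290,160:480],None,fx=2.5,fy=2.5,interpolation=cv2.INTER_CUBIC)[:,:,::-1])
s=dict(np.load("pics/scene0.npz",allow_pickle=True))
cv2.imwrite("pics/scenec.png",cv2.resize(s["color"][110:320,230:500],None,fx=2.8,fy=2.8,interpolation=cv2.INTER_CUBIC)[:,:,::-1])
C=cloud(f,cam(f))
for n,uv in dict(table=(300,300),tabl2=(120,150),cover=(345,215),tray=(450,235),matt=(215,235),red=(190,247),green=(196,202),carton=(347,140)).items(): print(n,np.round(C[uv[1],uv[0]],1))
E
```

```text
table [298.8  78.6  -1. ]
tabl2 [760.8 655.9   1.5]
cover [551.8 -54.   71. ]
tray [ 497.9 -377.5   10.2]
matt [ 4.936e+02  3.441e+02 -3.000e-01]
red [455.2 384.6 110.1]
green [582.7 372.4 112.4]
carton [783.  -61.5  49.8]
```

View pics/topc.png

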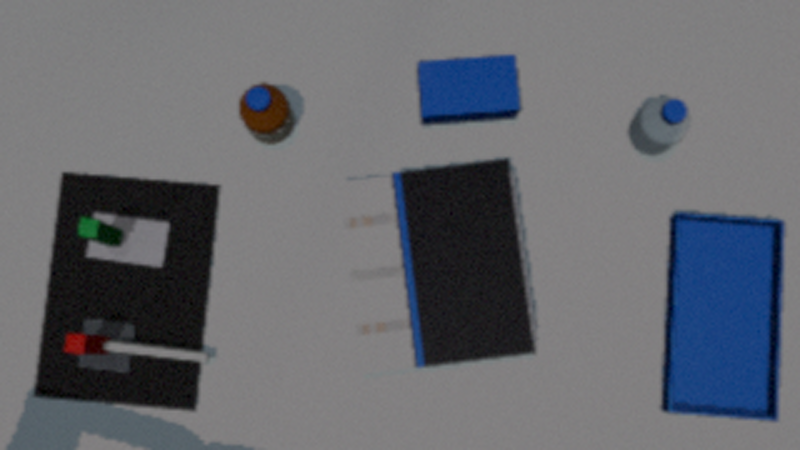

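View pics/scenec.png

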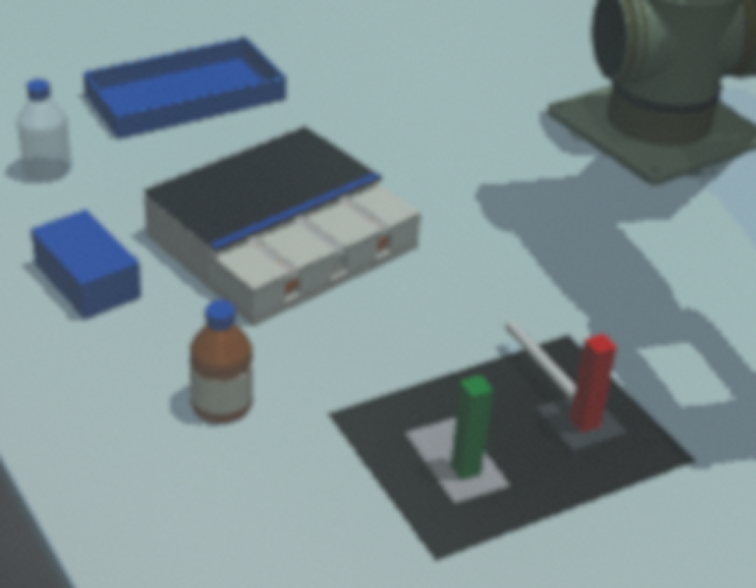

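```bash
python3 - <<'E'
from h import *
f=dict(np.load("pics/top0.npz",allow_pickle=True)); Rt=cam(f); im=f["color"]
hsv=cv2.cvtColor(im,cv2.COLOR_RGB2HSV); H,S,V=[hsv[:,:,i].astype(int) for i in range(3)]
def roi(m,u0,u1,v0,v1):
    o=np.zeros_like(m,np.uint8); o[v0:v1,u0:u1]=m[v0:v1,u0:u1]; return o
def rep(n,m,z):
    cs,_=cv2.findContours(m,cv2.RETR_EXTERNAL,cv2.CHAIN_APPROX_NONE); c=max(cs,key=cv2.contourArea)
    P=ray(f,Rt,c.reshape(-1,2),z)[:,:2]
    r=cv2.minAreaRect(P.astype(np.float32)); print(n,cv2.contourArea(c),"c",np.round(r[0],1),"sz",np.round(r[1],1),"ang",round(r[2],2))
dark=(V<60)
blue=(S>120)&(H>100)&(H<130)
rep("cover",roi(dark|blue,310,380,165,262),63)
rep("stripe",roi(blue,310,345,165,262),63)
rep("mat",roi(dark|((H>35)&(H<85)&(S>100))|((H<8)&(S>150)),168,250,170,280),2)
rep("tray",roi(blue,415,485,185,290),35)
rep("green",roi((H>40)&(H<80)&(S>100)&(V>70),180,225,190,215),108)
rep("red",roi(((H<8)|(H>172))&(S>150)&(V>80),180,225,235,260),108)
rep("carton",roi(blue,320,375,125,165),50)
rep("blade",roi((V>110),190,230,190,222),5)
print(V[205,215],V[235,215],V[250,230],V[243,205],V[300,120])
E
```

```text
cover 3473.5 c [555.  -53.8] sz [229.3 137.5] ang 7.44
stripe 195.5 c [547.5   9. ] sz [227.  11.] ang 7.44
mat 5306.0 c [522.8 357.9] sz [197.5 278.5] ang 85.56
tray 3450.0 c [ 495.4 -367.3] sz [133.7 238.3] ang 85.88
green 42.5 c [586.9 377.5] sz [22.1 20.3] ang 81.07
red 45.0 c [453.8 386.6] sz [19.6 20.4] ang 0.4
carton 890.5 c [767.  -61.8] sz [ 76.1 119. ] ang 4.44
blade 272.0 c [584.2 359.6] sz [91.4 52.5] ang 83.19
122 16 113 43 125
```

```bash
cat > mv.py <<'E'
import json,sys,numpy as np
from scipy.spatial.transform import Rotation as Rn
F='cmd.json'
def load(): d=json.load(open(F)); return np.array(d["p"]),Rn.from_quat(d["q"])
def save(p,R): json.dump({"p":list(map(float,p)),"q":list(map(float,R.as_quat()))},open(F,"w"))
def init(p,e): save(p,Rn.from_euler('xyz',e,degrees=True))
def adv(row):
    """commit the last row that was sent"""
    p,R=load(); p=p+R.apply(row[:3]); R=R*Rn.from_rotvec(row[3:6]); save(p,R); chk()
def chk():
    from workcell import state
    p,R=load(); s=state(); print("t",round(s["time_s"],2),"cmd",np.round(p,1),np.round(R.as_euler('xyz',degrees=True),1),"meas",np.round(s["ee_pos"],1),np.round(s["ee_rot"],1),"F",np.round(s["force"],1),"w",round(s["gripper_width"],1),"q",np.round(s["qpos"],0))
def to(p1,yaw=None,R1=None):
    """row for a world target, tool down with given yaw"""
    p,R=load()
    if R1 is None: R1=Rn.from_euler('xyz',[180,0,yaw],degrees=True) if yaw is not None else R
    d=R.inv().apply(np.array(p1)-p); r=(R.inv()*R1).as_rotvec()
    print("row",[round(float(x),1) for x in d]+[round(float(x),3) for x in r],"nrow",int(np.ceil(max(np.linalg.norm(d)/50,np.degrees(np.linalg.norm(r))/8.59))))
E
python3 - <<'E'
from mv import *
init([187.306,543.654,213.976],[-180,0,160.99]); chk()
to([540,330,330],173)
E
```

```text
t 0.15 cmd [187.3 543.7 214. ] [-180.    0.  161.] meas [187.2 543.3 213.3] [-179.9   -0.   161. ] F [ 0.1  0.2 -0.4] w 91.4 q [70. 18. 90.  0. 72. -1.]
row [-403.1, -87.1, -116.0, -0.0, 0.0, -0.21] nrow 9
```

servo_tool --plan '[[[-403,-87,-116,0,0,-0.21,0.6],[-403,-87,-116,0,0,-0.21,0.6],[-403,-87,-116,0,0,-0.21,0.6],[-403,-87,-116,0,0,-0.21,0.6],[-403,-87,-116,0,0,-0.21,0.6],[-403,-87,-116,0,0,-0.21,0.6],[-403,-87,-116,0,0,-0.21,0.6],[-403,-87,-116,0,0,-0.21,0.6],[-403,-87,-116,0,0,-0.21,0.6],[-403,-87,-116,0,0,-0.21,0.6],[-403,-87,-116,0,0,-0.21,0.6],[-403,-87,-116,0,0,-0.21,0.6]]]' --squeeze 40

```text
time_s: 1.35
ee_pos: [538.8, 330.6, 329.4]
ee_rot: [-180.0, -0.1, 173.1]
force: [-0.2, -0.4, -0.1]
gripper_width: 54.8
```

```bash
cat > look.py <<'E'
import sys
from workcell import *
from h import *
def look(name):
    st=state(); f=grab_frame("wrist"); np.savez(f"pics/{name}.npz",**f,ee_pos=st["ee_pos"],ee_rot=st["ee_rot"])
    cv2.imwrite(f"pics/{name}.png",f["color"][:,:,::-1]); return f,wristcam(f,st)
E
python3 - <<'E'
from mv import *; from look import *
adv([-403,-87,-116,0,0,-0.21]); look("w1")
E
```

```text
t 1.35 cmd [540.  330.1 330. ] [-180.    0.  173.] meas [538.8 330.6 329.4] [-1.800e+02 -1.000e-01  1.731e+02] F [-0.2 -0.4 -0.1] w 54.8 q [ 30.  21.  69.   0.  90. -53.]
```

View pics/w1.png

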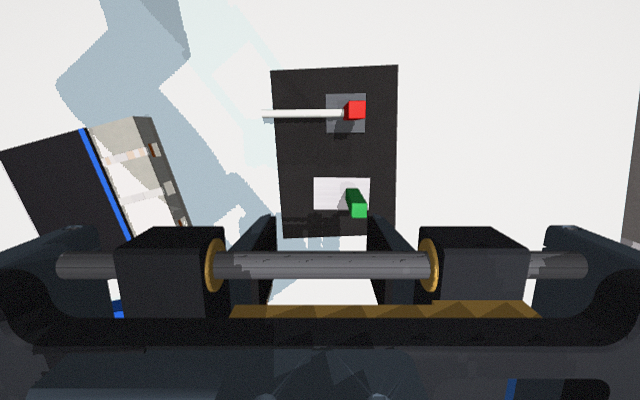

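The wrist picture shows the red handle top at about (357,110), the green one at about (358,210), the blade foot at (314–370, 177–210), and the cover stripe from (82,130) to (130,238).

```bash
cat > seg.py <<'E'
from h import *
def masks(im):
    hsv=cv2.cvtColor(im,cv2.COLOR_RGB2HSV); H,S,V=[hsv[:,:,i].astype(int) for i in range(3)]
    return H,S,V
def roi(m,u0,u1,v0,v1):
    o=np.zeros(m.shape,np.uint8); o[v0:v1,u0:u1]=m[v0:v1,u0:u1]; return o
def rep(f,Rt,n,m,z):
    cs,_=cv2.findContours(m,cv2.RETR_EXTERNAL,cv2.CHAIN_APPROX_NONE)
    if not cs: print(n,"none"); return
    c=max(cs,key=cv2.contourArea)
    P=ray(f,Rt,c.reshape(-1,2),z)[:,:2]
    r=cv2.minAreaRect(P.astype(np.float32)); print(n,cv2.contourArea(c),"c",np.round(r[0],1),"sz",np.round(r[1],1),"ang",round(r[2],2)); return r
E
python3 - <<'E'
from seg import *
f=dict(np.load("pics/w1.npz")); Rt=wristcam(f,f); im=f["color"]; H,S,V=masks(im)
print(V[212,358],V[195,355],V[110,357],V[120,345],V[190,330],V[113,300],V[100,335])
rep(f,Rt,"green",roi((H>40)&(H<80)&(S>100)&(V>115),335,380,180,222),110)
rep(f,Rt,"red",roi(((H<8)|(H>172))&(S>150)&(V>190),335,380,95,125),110)
rep(f,Rt,"blade",roi((V>120)|((H>40)&(H<80)&(S>100)),305,375,170,212),5)
rep(f,Rt,"stripe",roi((S>120)&(H>100)&(H<130),60,140,110,215),63)
rod=roi(V>150,295,345,100,125); rep(f,Rt,"rod",rod,28)
m=roi(V<60,260,400,60,170); rep(f,Rt,"mat",m,2)
cv2.imwrite("pics/w1c.png",cv2.resize(im[60:235,50:390],None,fx=2.3,fy=2.3,interpolation=cv2.INTER_CUBIC)[:,:,::-1])
C=cloud(f,Rt)
for n,uv in dict(g=(358,211),r=(357,110),b=(325,190),st=(105,185),blk=(135,150),cov=(60,200),rod=(300,113)).items(): print(n,np.round(C[uv[1],uv[0]],1))
E
```

```text
191 80 242 70 232 243 121
green 197.0 c [586.4 376.6] sz [20.7 19.9] ang 83.09
red 248.5 c [454.6 386.3] sz [20.4 19.3] ang 83.07
blade 1773.5 c [585.7 359.2] sz [96.  59.7] ang 82.69
stripe 510.0 c [497.1   4.1] sz [132.8  10.1] ang 7.41
rod 324.0 c [449.2 338.2] sz [73.5 10.3] ang 83.07
mat 10047.0 c [465.2 362. ] sz [197.8 162.6] ang 85.47
g [588.1 375.7 108.7]
r [455.8 386.3 110.2]
b [575.4 332.8   3.9]
st [515.6   7.7  64.2]
blk [470.5  56.4  48.2]
cov [529.8 -67.   63.9]
rod [446.7 309.6  32.4]
```

View pics/w1c.png

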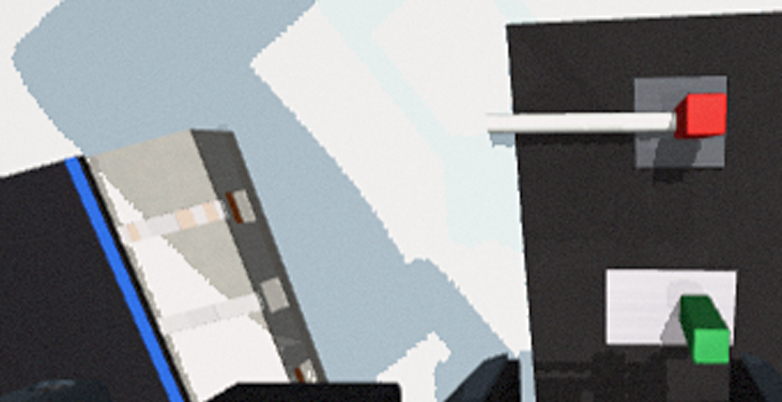

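```bash
python3 - <<'E'
from mv import *
to([586.5,376.8,140],173); to([586.5,376.8,68],173)
E
```

```text
row [-40.5, 52.0, 190.0, -0.0, -0.0, 0.0] nrow 5
row [-40.5, 52.0, 262.0, -0.0, -0.0, 0.0] nrow 6
```

servo_tool --plan '[[[-40.5,52,180,0,0,0,0.6],[-40.5,52,180,0,0,0,0.6],[-40.5,52,180,0,0,0,0.6],[-40.5,52,180,0,0,0,0.6],[-40.5,52,200,0,0,0,0.6],[-40.5,52,240,0,0,0,0.6],[-40.5,52,262,0,0,0,0.6],[-40.5,52,262,0,0,0,0.6],[-40.5,52,262,0,0,0,0.6],[-40.5,52,262,0,0,0,0.15],[-40.5,52,262,0,0,0,0.15],[-40.5,52,262,0,0,0,0.15],[-40.5,52,262,0,0,0,0.15],[-40.5,52,262,0,0,0,0.15],[-40.5,52,262,0,0,0,0.15],[-40.5,52,262,0,0,0,0.15]]]' --squeeze 40

```text
time_s: 3.0
ee_pos: [586.7, 376.8, 68.5]
ee_rot: [180.0, 0.0, 173.0]
force: [-0.7, -1.2, 3.5]
gripper_width: 22.0
```

```bash
python3 - <<'E'
from mv import *; 
adv([-40.5,52,262,0,0,0])
O=np.array([550.4,-18.6]);a=np.radians(-82.58);ex=np.array([np.cos(a),np.sin(a)]);ey=np.array([-ex[1],ex[0]])
p,R=load()
to([p[0],p[1],p[2]+80],173)
h=O+ex*(-35-65-25); print(h)  # tip 25 mm behind lip
to([*h,68+80],270-82.58)
E
```

```text
t 3.0 cmd [586.5 376.8  68. ] [-180.    0.  173.] meas [586.7 376.8  68.5] [180.   0. 173.] F [-0.7 -1.2  3.5] w 22.0 q [ 32.  35.  83.  -0.  62. -51.]
row [0.0, -0.0, -80.0, -0.0, -0.0, 0.0] nrow 2
[534.25728159 105.35326798]
row [18.9, -275.8, -80.0, -0.0, -0.0, -0.251] nrow 6
```

servo_tool --plan '[[[0,0,-40,0,0,0,0.15],[0,0,-80,0,0,0,0.15],[0,0,-80,0,0,0,0.15],[19,-276,-80,0,0,-0.251,0.15],[19,-276,-80,0,0,-0.251,0.15],[19,-276,-80,0,0,-0.251,0.15],[19,-276,-80,0,0,-0.251,0.15],[19,-276,-80,0,0,-0.251,0.15],[19,-276,-80,0,0,-0.251,0.15],[19,-276,-80,0,0,-0.251,0.15],[19,-276,-80,0,0,-0.251,0.15]]]' --squeeze 40

```text
time_s: 4.1
ee_pos: [533.8, 104.9, 147.3]
ee_rot: [180.0, -0.0, -172.7]
force: [0.5, -0.0, -1.7]
gripper_width: 21.4
```

```bash
python3 - <<'E'
from mv import *; from look import *
adv([19,-276,-80,0,0,-0.251]); look("w2")
f=grab_frame("scene");cv2.imwrite("pics/s2.png",cv2.resize(f["color"][100:320,220:500],None,fx=2.8,fy=2.8,interpolation=cv2.INTER_CUBIC)[:,:,::-1])
E
```

```text
t 4.1 cmd [534.1 105.2 148. ] [-180.     0.  -172.6] meas [533.8 104.9 147.3] [ 180.    -0.  -172.7] F [ 0.5 -0.  -1.7] w 21.4 q [ 10.  19. 100.   0.  62. -87.]
```

View pics/w2.png

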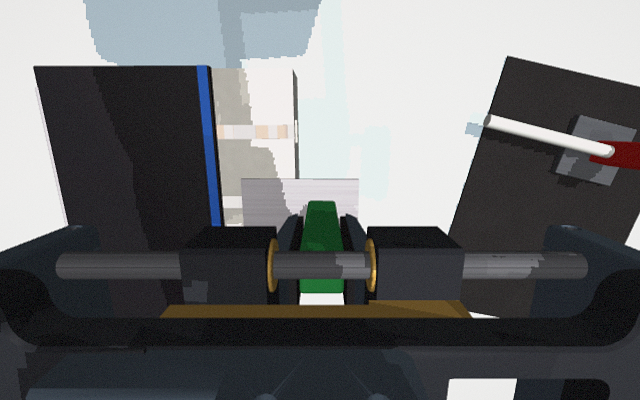

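View pics/s2.png

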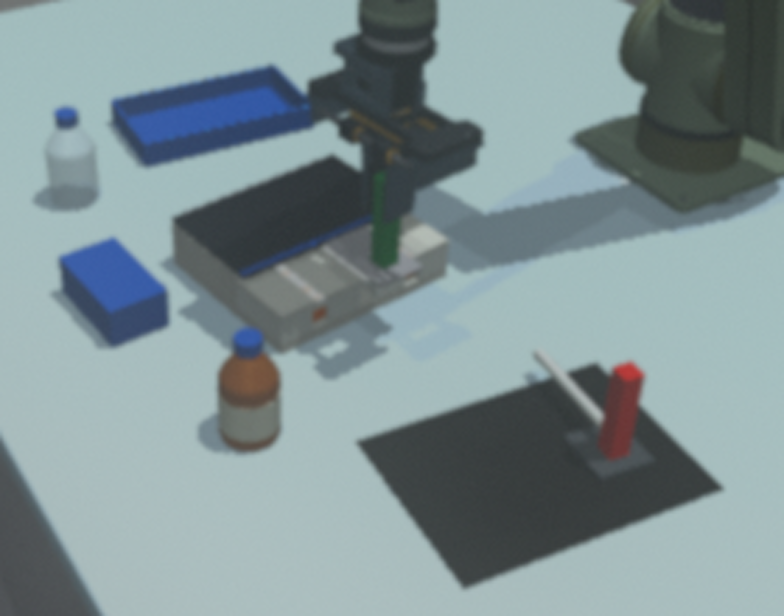

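The blade is held level and parallel to the cover. Its tip edge is at u≈242, and the cover's stripe edge runs from about (210,66) to (222,225).

```bash
python3 - <<'E'
from seg import *
f=dict(np.load("pics/w2.npz")); Rt=wristcam(f,f); im=f["color"]; H,S,V=masks(im)
r=rep(f,Rt,"stripe",roi((S>120)&(H>100)&(H<130),190,235,50,222),63)
b=cv2.boxPoints(r); print(np.round(b,1))
print("blade corner", ray(f,Rt,[(241,179),(359,179),(241,222)],84.5))
O=np.array([550.4,-18.6]);a=np.radians(-82.58);ex=np.array([np.cos(a),np.sin(a)]);ey=np.array([-ex[1],ex[0]])
for q in list(b)+[p[:2] for p in ray(f,Rt,[(241,179),(359,179),(241,222)],84.5)]: print(np.round([(q-O)@ex,(q-O)@ey],1))
E
```

```text
stripe 1486.5 c [495.4   4.2] sz [130.1   9. ] ang 7.45
[[ 4.303e+02  3.000e-01]
 [ 4.315e+02 -8.700e+00]
 [ 5.605e+02  8.200e+00]
 [ 5.593e+02  1.710e+01]]
blade corner [[514.19010346  38.45891261  84.5       ]
 [502.23798288 131.72392116  84.5       ]
 [550.14759545  40.69525906  84.5       ]]
[ -34.2 -116.7]
[ -25.2 -116.7]
[-25.3  13.4]
[-34.3  13.4]
[-61.3 -28.5]
[-155.3  -28.3]
[-58.8   7.4]
```

servo_tool --plan '[[[0,0,15,0,0,0,0.15],[0,0,28.7,0,0,0,0.15],[0,0,28.7,0,0,0,0.15],[0,0,28.7,0,0,0,0.15],[0,-10,28.7,0,0,0,0.15],[0,-18,28.7,0,0,0,0.15],[0,-23,28.7,0,0,0,0.15],[0,-27,28.7,0,0,0,0.15],[0,-31,28.7,0,0,0,0.15],[0,-35,28.7,0,0,0,0.15],[0,-38,28.7,0,0,0,0.15],[0,-38,28.7,0,0,0,0.15],[0,-38,28.7,0,0,0,0.15]]]' --squeeze 40

```text
time_s: 5.5
ee_pos: [539.0, 67.5, 119.2]
ee_rot: [180.0, 0.0, -172.6]
force: [-0.7, -0.6, -1.8]
gripper_width: 21.7
```

```bash
python3 - <<'E'
from mv import *; from look import *
adv([0,-38,28.7,0,0,0]); look("w3")
f=grab_frame("scene");cv2.imwrite("pics/s3.png",cv2.resize(f["color"][140:260,260:400],None,fx=5,fy=5,interpolation=cv2.INTER_CUBIC)[:,:,::-1])
E
```

```text
t 5.5 cmd [539.   67.5 119.3] [-180.     0.  -172.6] meas [539.   67.5 119.2] [ 180.     0.  -172.6] F [-0.7 -0.6 -1.8] w 21.7 q [  6.  20. 102.   0.  58. -91.]
```

View pics/w3.png

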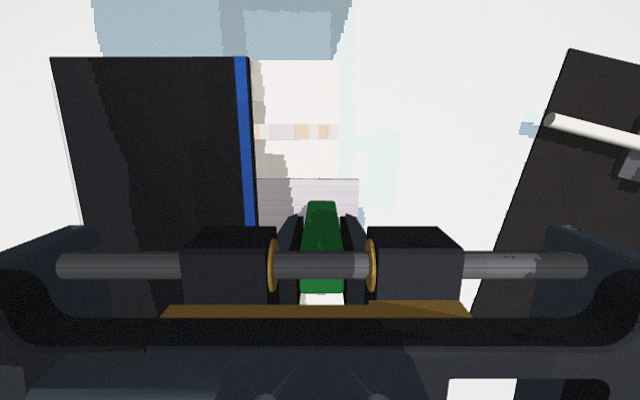

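View pics/s3.png

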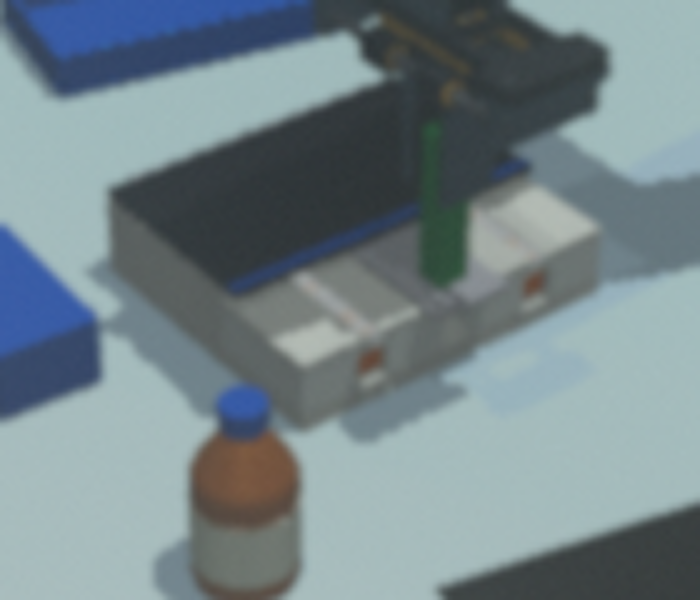

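servo_tool --plan '[[[0,-0.2,-6,0,0,0,0.15],[0,-0.6,-12.8,0,0,0,0.15],[0,-2.6,-25.4,0,0,0,0.15],[0,-5.7,-37.8,0,0,0,0.15],[0,-10.1,-49.8,0,0,0,0.15],[0,-15.7,-61.4,0,0,0,0.15],[0,-22.4,-72.3,0,0,0,0.15],[0,-30.1,-82.5,0,0,0,0.15],[0,-38.8,-91.8,0,0,0,0.15],[0,-48.4,-100.3,0,0,0,0.15],[0,-58.8,-107.7,0,0,0,0.15],[0,-58.8,-107.7,0,0,0,0.15]]]' --squeeze 50

```text
time_s: 6.8
ee_pos: [547.8, 6.9, 228.3]
ee_rot: [-179.8, 0.2, -172.7]
force: [0.5, 0.5, -1.8]
gripper_width: 21.8
```

```bash
python3 - <<'E'
from mv import *; from look import *
adv([0,-58.8,-107.7,0,0,0]); look("w4")
f=grab_frame("scene");cv2.imwrite("pics/s4.png",cv2.resize(f["color"][90:260,240:420],None,fx=4,fy=3.5,interpolation=cv2.INTER_CUBIC)[:,:,::-1])
E
```

```text
t 6.8 cmd [546.6   9.2 227. ] [-180.     0.  -172.6] meas [547.8   6.9 228.3] [-179.8    0.2 -172.7] F [ 0.5  0.5 -1.8] w 21.8 q [ -0.  15.  92.  -0.  73. -98.]
```

View pics/s4.png

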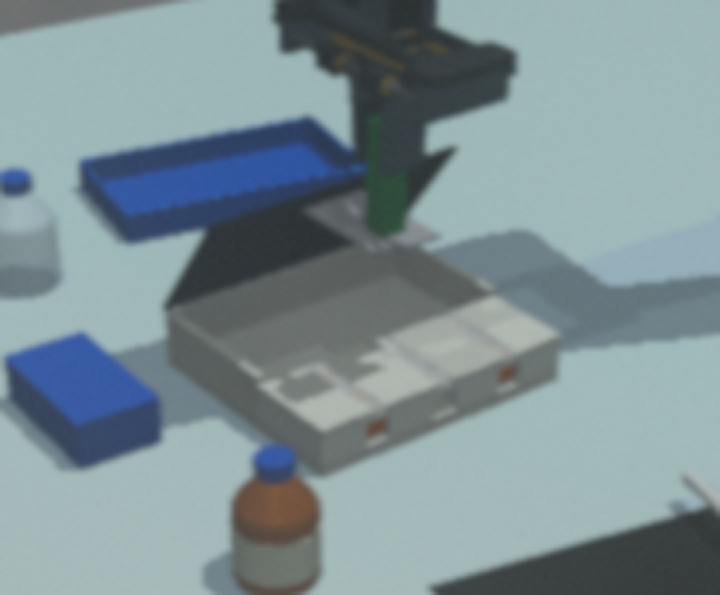

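servo_tool --plan '[[[0,-11.1,-6.4,0,0,0,0.15],[0,-22.8,-11.6,0,0,0,0.15],[0,-35,-15.6,0,0,0,0.15],[0,-47.4,-18.4,0,0,0,0.15],[0,-60.1,-20,0,0,0,0.15],[0,-72.9,-20.2,0,0,0,0.15],[0,-85.7,-19.2,0,0,0,0.15],[0,-93,-18,0,0,0,0.15],[0,-98.3,-17,0,0,0,0.15],[0,-102,-16,0,0,0,0.15],[0,-104.5,-15.3,0,0,0,0.15],[0,-104.5,-15.3,0,0,0,0.15]]]'

```text
time_s: 8.1
ee_pos: [559.9, -93.0, 243.0]
ee_rot: [179.8, 0.0, -172.6]
force: [-3.5, 4.6, 2.4]
gripper_width: 21.6
```

```bash
python3 - <<'E'
from mv import *; from look import *
adv([0,-104.5,-15.3,0,0,0]); look("w5")
f=grab_frame("scene");cv2.imwrite("pics/s5.png",cv2.resize(f["color"][90:260,240:420],None,fx=4,fy=3.5,interpolation=cv2.INTER_CUBIC)[:,:,::-1])
E
```

```text
t 8.1 cmd [560.1 -94.4 242.3] [-180.     0.  -172.6] meas [559.9 -93.  243. ] [ 179.8    0.  -172.6] F [-3.5  4.6  2.4] w 21.6 q [ -11.   17.   88.    0.   76. -108.]
```

View pics/s5.png

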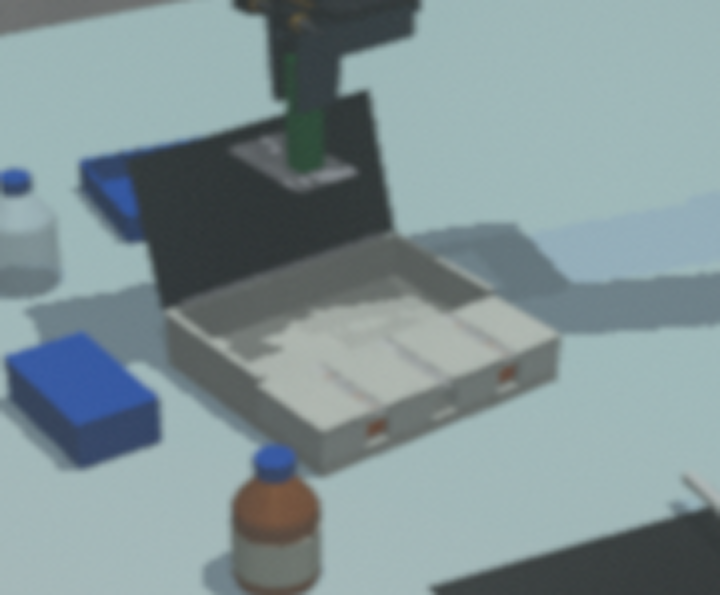

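servo_tool --plan '[[[0,-2,0.5,0,0,0,0.15],[0,-4,1,0,0,0,0.15],[0,-5,1.3,0,0,0,0.15],[0,-5,1.3,0,0,0,0.15],[0,-5,1.3,0,0,0,0.15]]]'

```text
time_s: 8.7
ee_pos: [560.0, -93.8, 243.4]
ee_rot: [179.4, 0.1, -172.6]
force: [-5.7, 15.2, 11.7]
gripper_width: 21.7
```

```bash
python3 - <<'E'
from mv import *
adv([0,-5,1.3,0,0,0])
E
```

```text
t 8.7 cmd [560.7 -99.4 241. ] [-180.     0.  -172.6] meas [560.  -93.8 243.4] [ 1.794e+02  1.000e-01 -1.726e+02] F [-5.7 15.2 11.7] w 21.7 q [ -11.   17.   88.    1.   76. -109.]
```

```bash
python3 - <<'E'
from mv import *
to([586.5,376.8,110],173);to([586.5,376.8,250],173)
E
```

```text
row [-86.9, 468.9, 131.0, -0.0, -0.0, 0.251] nrow 10
row [-86.9, 468.9, -9.0, -0.0, -0.0, 0.251] nrow 10
```

servo_tool --plan '[[[0,20,0,0,0,0,0.15],[0,60,-9,0,0,0,0.15],[-87,469,-9,0,0,0.251,0.15],[-87,469,-9,0,0,0.251,0.15],[-87,469,-9,0,0,0.251,0.15],[-87,469,-9,0,0,0.251,0.15],[-87,469,-9,0,0,0.251,0.15],[-87,469,-9,0,0,0.251,0.15],[-87,469,-9,0,0,0.251,0.15],[-87,469,50,0,0,0.251,0.15],[-87,469,131,0,0,0.251,0.15],[-87,469,131,0,0,0.251,0.15],[-87,469,131,0,0,0.251,0.15],[-87,469,131,0,0,0.251,0.15]]]' --squeeze 40

```text
time_s: 10.1
ee_pos: [585.8, 376.5, 107.6]
ee_rot: [-179.8, -0.2, 173.1]
force: [0.5, -0.9, -0.2]
gripper_width: 21.6
```

```bash
python3 - <<'E'
from mv import *; from look import *
adv([-87,469,131,0,0,0.251]); look("w6")
f=grab_frame("scene");cv2.imwrite("pics/s6.png",cv2.resize(f["color"][90:320,240:500],None,fx=3,fy=2.6,interpolation=cv2.INTER_CUBIC)[:,:,::-1])
f=grab_frame("top");cv2.imwrite("pics/t6.png",cv2.resize(f["color"][110:290,160:480],None,fx=2.5,fy=2.5,interpolation=cv2.INTER_CUBIC)[:,:,::-1])
E
```

```text
t 10.1 cmd [586.5 376.9 110. ] [-180.    0.  173.] meas [585.8 376.5 107.6] [-179.8   -0.2  173.1] F [ 0.5 -0.9 -0.2] w 21.6 q [ 32.  33.  80.  -0.  67. -51.]
```

View pics/s6.png

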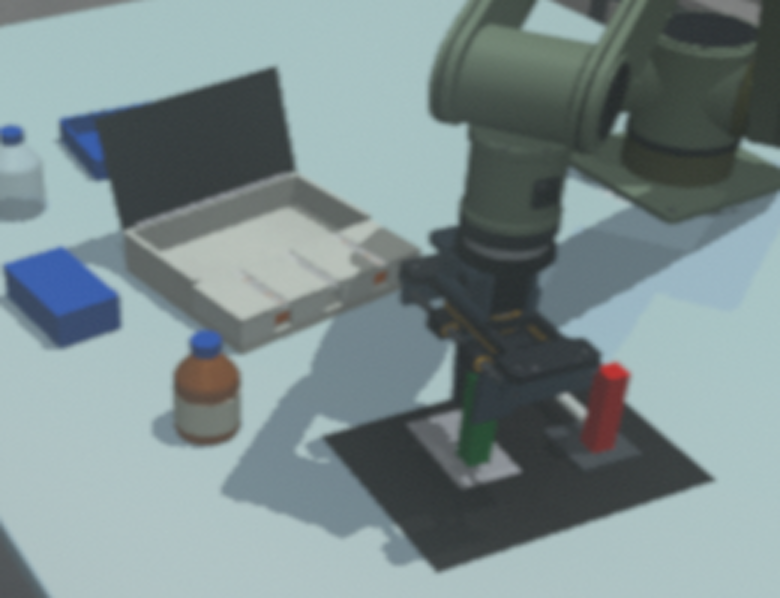

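View pics/t6.png

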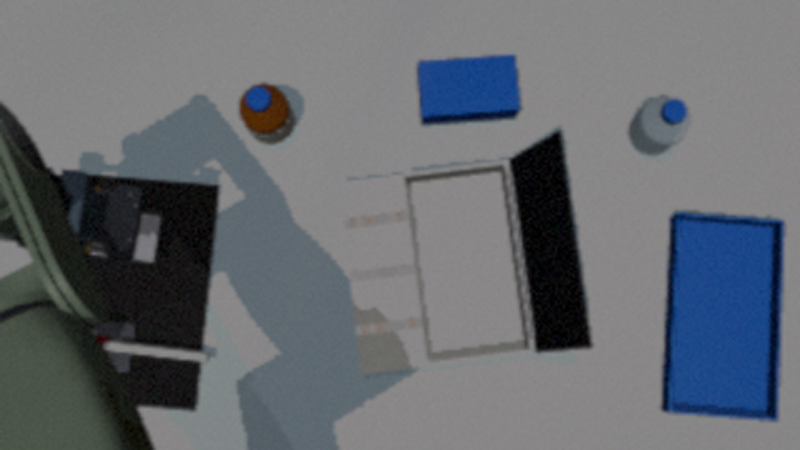

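View pics/w6.png

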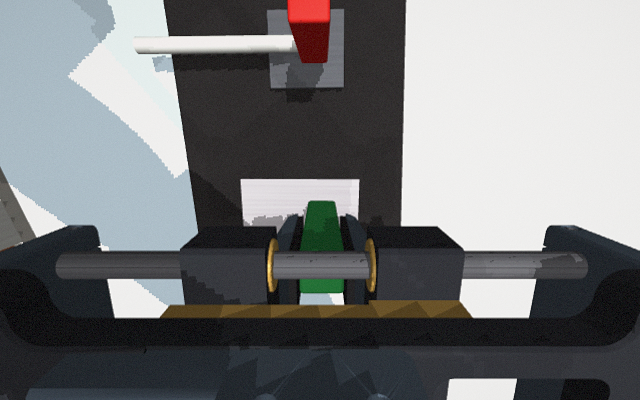

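Cover open, blade still level in the grip. Setting it down.

servo_tool --plan '[[[0,0,20,0,0,0,0.15],[0,0,34,0,0,0,0.15],[0,0,39,0,0,0,0.15],[0,0,41.5,0,0,0,0.15],[0,0,41.5,0,0,0,0.15],[0,0,41.5,0,0,0,0.15]]]'

```text
time_s: 10.85
ee_pos: [587.0, 377.1, 69.3]
ee_rot: [179.9, 0.1, 173.0]
force: [0.3, 0.7, -1.2]
gripper_width: 21.6
```

```bash
python3 - <<'E'
from mv import *; from look import *
adv([0,0,41.5,0,0,0])
E
```

```text
t 10.85 cmd [586.5 376.9  68.5] [-180.    0.  173.] meas [587.  377.1  69.3] [1.799e+02 1.000e-01 1.730e+02] F [ 0.3  0.7 -1.2] w 21.6 q [ 32.  35.  83.   0.  62. -51.]
```

servo_tool --plan '[[[0,0,1,0,0,0,0.15],[0,0,1,0,0,0,0.15],[0,0,1,0,0,0,0.6],[0,0,1,0,0,0,0.6],[0,0,1,0,0,0,0.6],[0,0,1,0,0,0,0.6],[0,0,-40,0,0,0,0.6],[0,0,-80,0,0,0,0.6],[0,0,-150,0,0,0,0.6],[132,0,-150,0,0,0,0.6],[132,0,-150,0,0,0,0.6],[132,0,-150,0,0,0,0.6],[132,0,-150,0,0,0,0.6],[132,0,-150,0,0,0,0.6]]]'

```text
time_s: 12.25
ee_pos: [455.4, 393.2, 219.0]
ee_rot: [180.0, 0.1, 173.1]
force: [-0.4, -0.1, -0.6]
gripper_width: 54.5
```

```bash
python3 - <<'E'
from mv import *; from look import *
adv([132,0,-150,0,0,0]); look("w7")
f=grab_frame("scene");cv2.imwrite("pics/s7.png",cv2.resize(f["color"][90:320,240:500],None,fx=3,fy=2.6,interpolation=cv2.INTER_CUBIC)[:,:,::-1])
E
```

```text
t 12.25 cmd [455.5 392.9 218.5] [-180.    0.  173.] meas [455.4 393.2 219. ] [1.800e+02 1.000e-01 1.731e+02] F [-0.4 -0.1 -0.6] w 54.5 q [ 40.  21.  86.  -0.  74. -43.]
```

View pics/w7.png

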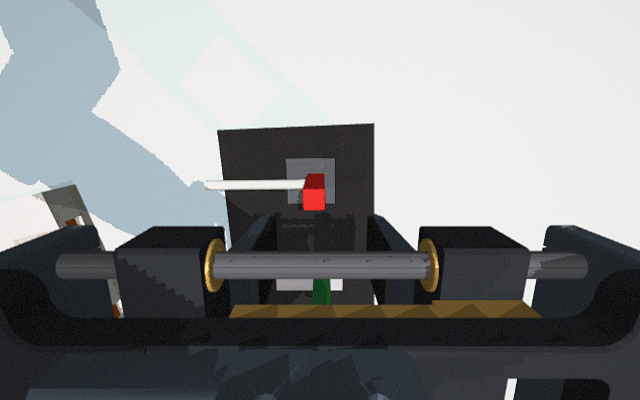

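View pics/s7.png

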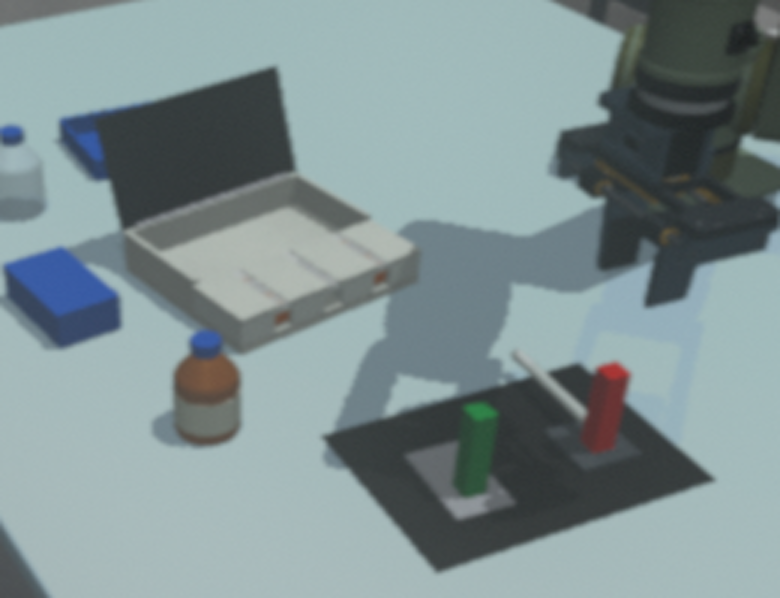

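The blade stands on the mat. In the wrist view the red handle top is at about (314,198).

```bash
python3 - <<'E'
from seg import *; from mv import *
f=dict(np.load("pics/w7.npz")); Rt=wristcam(f,f); im=f["color"]; H,S,V=masks(im)
rep(f,Rt,"red",roi(((H<8)|(H>172))&(S>150)&(V>190),290,340,160,215),110)
rep(f,Rt,"rod",roi(V>150,240,302,175,195),28)
to([454.6,386.5,150],173); to([454.6,386.5,68],173)
E
```

```text
red 417.0 c [454.4 386.1] sz [20.5 20. ] ang 83.08
rod 489.5 c [448.  331.1] sz [76.1 11.3] ang 83.08
row [0.1, -6.5, 68.5, -0.0, -0.0, 0.0] nrow 2
row [0.1, -6.5, 150.5, -0.0, -0.0, 0.0] nrow 4
```

servo_tool --plan '[[[0,-6.5,70,0,0,0,0.6],[0,-6.5,100,0,0,0,0.6],[0,-6.5,130,0,0,0,0.6],[0,-6.5,150.5,0,0,0,0.6],[0,-6.5,150.5,0,0,0,0.6],[0,-6.5,150.5,0,0,0,0.6],[0,-6.5,150.5,0,0,0,0.15],[0,-6.5,150.5,0,0,0,0.15],[0,-6.5,150.5,0,0,0,0.15],[0,-6.5,150.5,0,0,0,0.15],[0,-6.5,150.5,0,0,0,0.15],[0,-6.5,150.5,0,0,0,0.15]]]' --squeeze 50

```text
time_s: 13.55
ee_pos: [454.8, 386.4, 68.5]
ee_rot: [180.0, 0.0, 173.0]
force: [-0.3, -1.2, 4.1]
gripper_width: 21.8
```

```bash
python3 - <<'E'
from mv import *
adv([0,-6.5,150.5,0,0,0])
O=np.array([550.4,-18.6]);a=np.radians(-82.58);ex=np.array([np.cos(a),np.sin(a)]);ey=np.array([-ex[1],ex[0]])
for y in (-64,64):
    h=O+ex*(-100-136-15)+ey*y; print(h); to([*h,68+20],270-82.58)
E
```

```text
t 13.55 cmd [454.7 386.5  68. ] [-180.    0.  173.] meas [454.8 386.4  68.5] [180.   0. 173.] F [-0.3 -1.2  4.1] w 21.8 q [ 39.  27.  98.  -0.  55. -44.]
[454.52134823 222.03309027]
row [-19.8, -163.3, -20.0, -0.0, -0.0, -0.251] nrow 4
[581.44949464 238.56323392]
row [-143.8, -131.4, -20.0, -0.0, -0.0, -0.251] nrow 4
```

servo_tool --plan '[[[0,0,-20,0,0,0,0.15],[0,0,-20,0,0,0,0.15],[-20,-163,-20,0,0,-0.251,0.15],[-20,-163,-20,0,0,-0.251,0.15],[-20,-163,-20,0,0,-0.251,0.15],[-20,-163,-20,0,0,-0.251,0.15],[-20,-163,-20,0,0,-0.251,0.15],[-20,-163,-20,0,0,-0.251,0.15],[-20,-163,-20,0,0,-0.251,0.15]]]'

```text
time_s: 14.45
ee_pos: [455.2, 223.6, 87.8]
ee_rot: [180.0, 0.0, -172.5]
force: [-0.4, 0.1, -3.6]
gripper_width: 21.9
```

```bash
python3 - <<'E'
from mv import *; from look import *
adv([-20,-163,-20,0,0,-0.251]); look("w8")
E
```

```text
t 14.45 cmd [454.8 222.3  88. ] [-180.     0.  -172.6] meas [455.2 223.6  87.8] [ 180.     0.  -172.5] F [-0.4  0.1 -3.6] w 21.9 q [ 25.  19. 109.   0.  52. -73.]
```

View pics/w8.png

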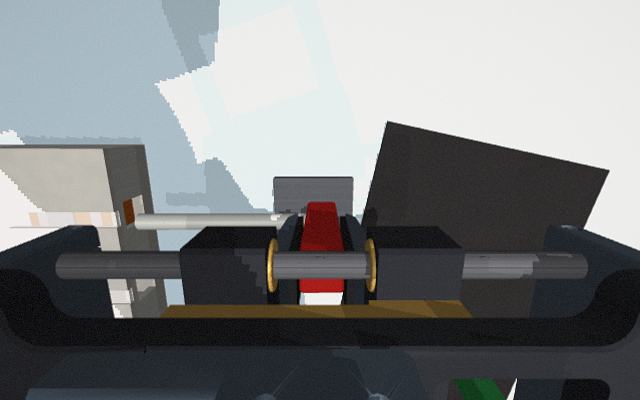

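```bash
python3 - <<'E'
from seg import *
f=dict(np.load("pics/w8.npz")); Rt=wristcam(f,f); im=f["color"]; H,S,V=masks(im)
O=np.array([550.4,-18.6]);a=np.radians(-82.58);ex=np.array([np.cos(a),np.sin(a),0]);ey=np.array([-ex[1],ex[0],0]);O3=np.array([*O,0])
m=roi((H<18)&(S>130),110,150,185,235); v,u=np.nonzero(m); print(u.min(),u.max(),v.min(),v.max(),len(u))
A=ray(f,Rt,np.c_[u,v],0); R,t=Rt; c=-R.T@t
d=A-c; k=((-92-(c-O3)@ex)/(d@ex)); P=c+d*k[:,None]-O3
print("y",np.percentile(P@ey,[2,50,98]),"z",np.percentile(P[:,2],[2,98]))
# rod at z=48 minus? centerline
v,u=np.nonzero(roi(V>150,150,260,205,230)); P=ray(f,Rt,np.c_[u,v],48)-O3
y=P@ey;x=P@ex; print("rod y",np.percentile(y,[2,50,98]),np.polyfit(x,y,1),x.min())
rt=ray(f,Rt,[(137,221)],48)[0]-O3; print("tip",rt@ex,rt@ey)
E
```

```text
123 133 200 224 199
y [-71.79760626 -62.85754918 -53.49906958] z [15.12364541 25.64165273]
rod y [-75.64124826 -65.66923501 -57.80911238] [ 4.03287041e-02 -6.03223711e+01] -207.27027379930018
tip -115.8867361920064 -63.30083737229619
```

servo_tool --plan '[[[0,0,10,0,0,0,0.15],[0,0,20,0,0,0,0.15],[0,0,20,0,0,0,0.15],[0,0,20,0,0,0,0.15],[0,-7,20,0,0,0,0.15],[0,-14,20,0,0,0,0.15],[0,-20,20,0,0,0,0.15],[0,-25,20,0,0,0,0.15],[0,-30,20,0,0,0,0.15],[0,-35,20,0,0,0,0.15],[0,-40,20,0,0,0,0.15]]]'

```text
time_s: 15.6
ee_pos: [460.8, 184.3, 68.7]
ee_rot: [179.7, 0.2, -172.8]
force: [-0.5, 6.9, -2.5]
gripper_width: 21.8
```

```bash
python3 - <<'E'
from mv import *
adv([0,-40,20,0,0,0])
E
```

```text
t 15.6 cmd [459.9 182.6  68. ] [-180.     0.  -172.6] meas [460.8 184.3  68.7] [ 179.7    0.2 -172.8] F [-0.5  6.9 -2.5] w 21.8 q [ 20.  20. 112.   0.  49. -77.]
```

Pushing at about 7 N as expected; continue.

servo_tool --plan '[[[0,-6,0,0,0,0,0.15],[0,-12,0,0,0,0,0.15],[0,-18,0,0,0,0,0.15],[0,-24,0,0,0,0,0.15],[0,-30,0,0,0,0,0.15],[0,-36,0,0,0,0,0.15],[0,-42,0,0,0,0,0.15],[0,-48,0,0,0,0,0.15],[0,-54,0,0,0,0,0.15],[0,-59,0,0,0,0,0.15],[0,-63,0,0,0,0,0.15],[0,-66,0,0,0,0,0.15],[0,-67,0,0,0,0,0.15],[0,-67,0,0,0,0,0.15]]]'

```text
time_s: 17.0
ee_pos: [468.5, 116.0, 67.9]
ee_rot: [-180.0, -0.0, -172.6]
force: [-0.7, -0.1, -4.0]
gripper_width: 21.8
```

```bash
python3 - <<'E'
from mv import *; from look import *
adv([0,-67,0,0,0,0]); look("w9")
f=grab_frame("scene");cv2.imwrite("pics/s9.png",cv2.resize(f["color"][90:320,240:500],None,fx=3,fy=2.6,interpolation=cv2.INTER_CUBIC)[:,:,::-1])
E
```

```text
t 17.0 cmd [468.6 116.1  68. ] [-180.     0.  -172.6] meas [468.5 116.   67.9] [-180.    -0.  -172.6] F [-0.7 -0.1 -4. ] w 21.8 q [ 13.  19. 113.  -0.  48. -85.]
```

View pics/s9.png

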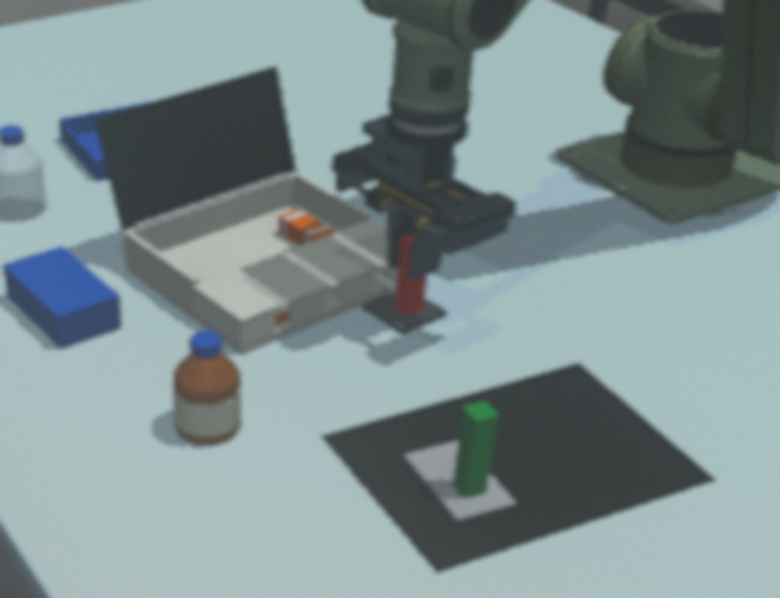

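View pics/w9.png

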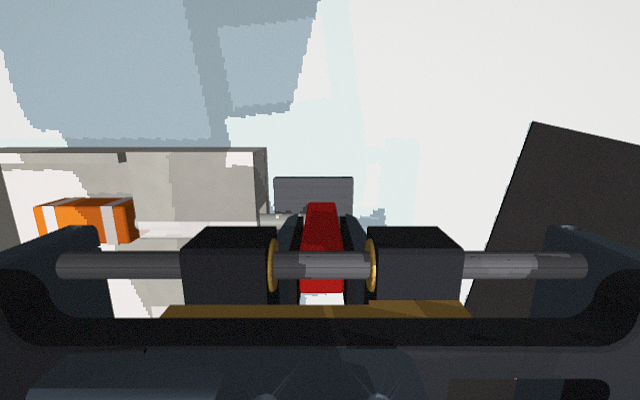

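servo_tool --plan '[[[0,20,0,0,0,0,0.15],[0,50,0,0,0,0,0.15],[0,80,0,0,0,0,0.15],[0,110,0,0,0,0,0.15],[0,112,0,0,0,0,0.15],[0,112,0,0,0,0,0.15],[-40,112,0,0,0,0,0.15],[-80,112,0,0,0,0,0.15],[-115,112,0,0,0,0,0.15],[-128,112,0,0,0,0,0.15],[-128,112,0,0,0,0,0.15],[-128,112,0,0,0,0,0.15]]]'

```text
time_s: 18.3
ee_pos: [581.8, 242.8, 67.9]
ee_rot: [180.0, 0.1, -172.7]
force: [0.6, -0.3, -1.5]
gripper_width: 21.4
```

```bash
python3 - <<'E'
from mv import *; from look import *
adv([-128,112,0,0,0,0]); look("w10")
from seg import *
f=dict(np.load("pics/w10.npz")); Rt=wristcam(f,f); im=f["color"]; H,S,V=masks(im)
O=np.array([550.4,-18.6]);a=np.radians(-82.58);ex=np.array([np.cos(a),np.sin(a),0]);ey=np.array([-ex[1],ex[0],0]);O3=np.array([*O,0])
p=load()[0]-O3; print("handle",p@ex,p@ey)
m=roi((H<18)&(S>130),60,200,150,240); v,u=np.nonzero(m); print(u.min(),u.max(),v.min(),v.max(),len(u))
E
```

```text
t 18.3 cmd [581.1 243.7  68. ] [-180.     0.  -172.6] meas [581.8 242.8  67.9] [ 1.800e+02  1.000e-01 -1.727e+02] F [ 0.6 -0.3 -1.5] w 21.4 q [ 22.  30.  93.  -0.  57. -76.]
handle -256.15238831924876 64.28561764244948
101 115 205 234 304
```

View pics/w10.png

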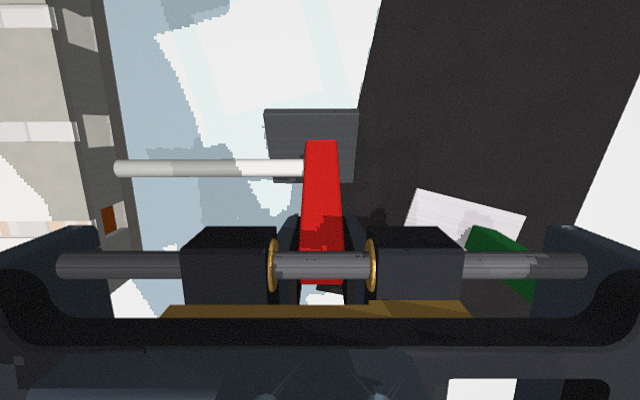

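The rod is now at v≈168 and the handle looks slanted. The foot caught the mat's 2 mm edge on the sideways move and the tool has swung about the jaw axis. I'll lift it and assess.

servo_tool --plan '[[[0,0,-20,0,0,0,0.15],[0,0,-40,0,0,0,0.15],[0,0,-40,0,0,0,0.15],[0,0,-40,0,0,0,0.15]]]'

```text
time_s: 18.75
ee_pos: [580.5, 243.7, 107.9]
ee_rot: [180.0, 0.0, -172.6]
force: [-1.5, 0.4, -4.2]
gripper_width: 21.6
```

```bash
python3 - <<'E'
from mv import *; from look import *
adv([0,0,-40,0,0,0]); f,Rt=look("w11")
C=cloud(f,Rt)
O=np.array([550.4,-18.6]);a=np.radians(-82.58);ex=np.array([np.cos(a),np.sin(a),0]);ey=np.array([-ex[1],ex[0],0]);O3=np.array([*O,0])
p=load()[0]
for uv in [(150,168),(200,168),(250,168),(320,150),(320,170),(320,190),(320,200),(280,120),(345,120),(345,170),(275,115)]:
    q=C[uv[1],uv[0]]-p; print(uv,np.round([q@ex,q@ey,q[2]],1),f["color"][uv[1],uv[0]])
f=grab_frame("scene");cv2.imwrite("pics/s11.png",cv2.resize(f["color"][90:320,240:500],None,fx=3,fy=2.6,interpolation=cv2.INTER_CUBIC)[:,:,::-1])
E
```

```text
t 18.75 cmd [581.1 243.7 108. ] [-180.     0.  -172.6] meas [580.5 243.7 107.9] [ 180.     0.  -172.6] F [-1.5  0.4 -4.2] w 21.6 q [ 22.  28.  91.   0.  62. -76.]
(150, 168) [111.3 -42.7 -22.6] [198 202 193]
(200, 168) [ 79.  -42.6 -23.5] [185 186 181]
(250, 168) [ 46.1 -42.6 -23. ] [243 241 239]
(320, 150) [  0.2 -54.  -26.3] [200  30  29]
(320, 170) [  0.2 -43.4  -8.2] [201  34  31]
(320, 190) [  0.1 -34.2   6.6] [201  34  30]
(320, 200) [  0.1 -30.1  13.7] [201  34  29]
(280, 120) [ 26.7 -73.2 -32.9] [75 77 79]
(345, 120) [-16.2 -73.1 -31.9] [78 80 83]
(345, 170) [-18.6 -36.9 -53.7] [78 77 80]
(275, 115) [ 29.6 -76.3 -30.7] [86 86 91]
```

View pics/s11.png

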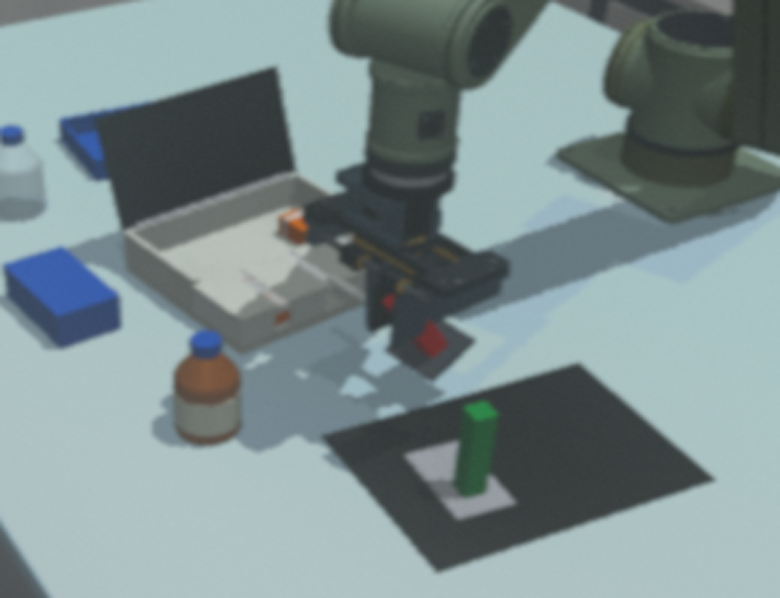

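View pics/w11.png

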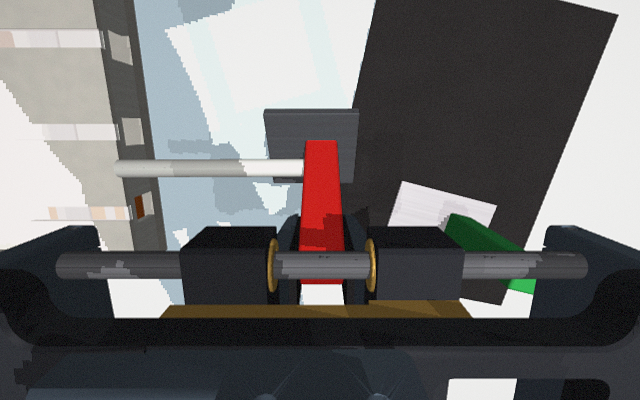

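```bash
python3 - <<'E'
from mv import *
y=-97; d=np.array([np.cos(np.radians(y)),np.sin(np.radians(y)),0]); e=np.array([-d[1],d[0],0])
R1=Rn.from_rotvec(d*np.radians(31))*Rn.from_euler('xyz',[180,0,270+y],degrees=True)
t=np.array([454.6,386.5,0])+21.7*e
print(t); to(t+[0,0,75.2+40],R1=R1); to(t+[0,0,75.2+60],R1=R1)
E
```

```text
[476.13825149 383.85543525   0.        ]
row [86.0, 152.5, -7.2, 0.068, -0.538, 0.245] nrow 4
row [86.0, 152.5, -27.2, 0.068, -0.538, 0.245] nrow 4
```

servo_tool --plan '[[[0,0,-27,0,0,0,0.15],[86,152.5,-27,0.068,-0.538,0.245,0.15],[86,152.5,-27,0.068,-0.538,0.245,0.15],[86,152.5,-27,0.068,-0.538,0.245,0.15],[86,152.5,-27,0.068,-0.538,0.245,0.15],[86,152.5,-7,0.068,-0.538,0.245,0.15],[86,152.5,-7,0.068,-0.538,0.245,0.15],[86,152.5,-7,0.068,-0.538,0.245,0.15]]]'

```text
time_s: 19.65
ee_pos: [471.7, 384.0, 111.0]
ee_rot: [-179.7, 30.7, 173.4]
force: [-0.1, -0.7, -3.4]
gripper_width: 22.0
```

```bash
python3 - <<'E'
from mv import *; from look import *
adv([86,152.5,-7,.068,-.538,.245]); f,Rt=look("w12")
f=grab_frame("scene");cv2.imwrite("pics/s12.png",cv2.resize(f["color"][90:320,240:500],None,fx=3,fy=2.6,interpolation=cv2.INTER_CUBIC)[:,:,::-1])
E
```

```text
t 19.65 cmd [476.1 383.9 115. ] [-180.   31.  173.] meas [471.7 384.  111. ] [-179.7   30.7  173.4] F [-0.1 -0.7 -3.4] w 22.0 q [ 52.  21. 111. -43.  40.   0.]
```

View pics/s12.png

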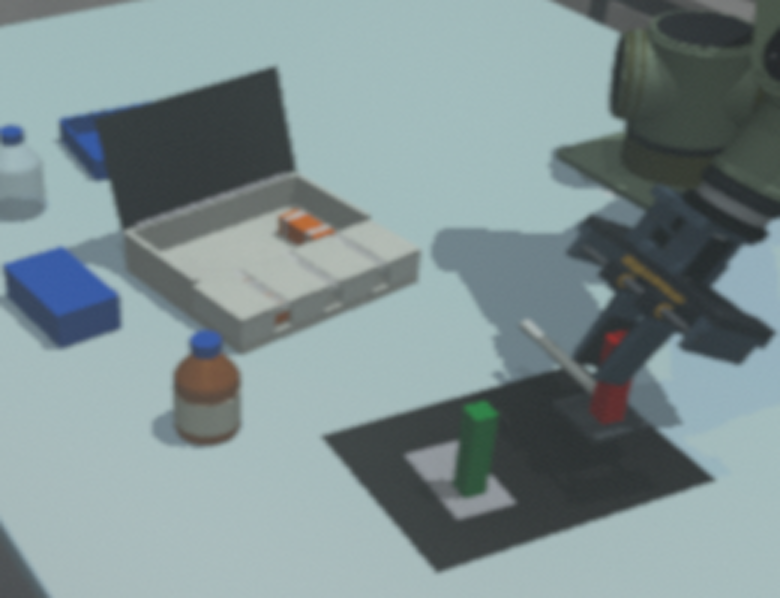

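View pics/w12.png

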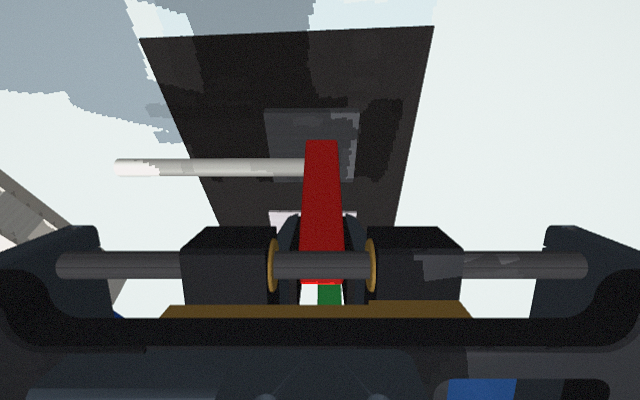

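The pusher hangs upright again over its mat place. I'll lower it, release it, back off along the tool axis and regrasp it.

```bash
python3 - <<'E'
from mv import *; from look import *
p,R=load(); chk()
to(p+[0,0,-38]); to(p+[0,0,-40]); 
E
```

```text
t 19.75 cmd [476.1 383.9 115. ] [-180.   31.  173.] meas [474.9 383.6 113.6] [-179.8   30.9  173.2] F [-0.1  0.3 -2.3] w 21.9 q [ 52.  21. 110. -43.  40.  -0.]
row [19.6, 0.0, 32.6, 0.0, 0.0, 0.0] nrow 1
row [20.6, 0.0, 34.3, 0.0, 0.0, 0.0] nrow 1
```

servo_tool --plan '[[[0,0,0,0,0,0,0.15],[9,0,15,0,0,0,0.15],[15,0,25,0,0,0,0.15],[18,0,30,0,0,0,0.15],[19.6,0,32.6,0,0,0,0.15],[20.1,0,33.5,0,0,0,0.15],[20.6,0,34.3,0,0,0,0.15],[20.6,0,34.3,0,0,0,0.15],[20.6,0,34.3,0,0,0,0.15]]]'

```text
time_s: 20.65
ee_pos: [476.3, 384.1, 75.4]
ee_rot: [180.0, 31.0, 173.0]
force: [0.8, 0.3, -3.3]
gripper_width: 21.6
```

```bash
python3 - <<'E'
from mv import *; from look import *
adv([20.6,0,34.3,0,0,0]); f,Rt=look("w13")
E
```

```text
t 20.65 cmd [476.1 383.9  75. ] [-180.   31.  173.] meas [476.3 384.1  75.4] [180.  31. 173.] F [ 0.8  0.3 -3.3] w 21.6 q [ 52.  24. 113. -48.  36.   6.]
```

servo_tool --plan '[[[0.5,0,0.8,0,0,0,0.15],[1,0,1.7,0,0,0,0.15],[1,0,1.7,0,0,0,0.15],[1.5,0,2.6,0,0,0,0.15],[1.5,0,2.6,0,0,0,0.15]]]'

```text
time_s: 21.2
ee_pos: [476.7, 384.0, 73.9]
ee_rot: [179.9, 31.1, 173.0]
force: [-3.3, -2.1, 9.9]
gripper_width: 21.6
```

```bash
python3 - <<'E'
from mv import *; from look import *
adv([1.5,0,2.6,0,0,0]); to([455,393,215],173)
E
```

```text
t 21.2 cmd [476.2 383.8  72. ] [-180.   31.  173.] meas [476.7 384.   73.9] [179.9  31.1 173. ] F [-3.3 -2.1  9.9] w 21.6 q [ 52.  24. 113. -48.  36.   7.]
row [-54.7, 6.5, -134.0, -0.0, 0.541, 0.0] nrow 4
```

servo_tool --plan '[[[-0.5,0,-0.8,0,0,0,0.15],[-0.5,0,-0.8,0,0,0,0.6],[-0.5,0,-0.8,0,0,0,0.6],[-0.5,0,-0.8,0,0,0,0.6],[-0.5,0,-0.8,0,0,0,0.6],[0,0,-30,0,0,0,0.6],[0,0,-70,0,0,0,0.6],[0,0,-100,0,0,0,0.6],[-54.7,6.5,-134,0,0.541,0,0.6],[-54.7,6.5,-134,0,0.541,0,0.6],[-54.7,6.5,-134,0,0.541,0,0.6],[-54.7,6.5,-134,0,0.541,0,0.6],[-54.7,6.5,-134,0,0.541,0,0.6],[-54.7,6.5,-134,0,0.541,0,0.6],[-54.7,6.5,-134,0,0.541,0,0.6]]]'

```text
time_s: 22.7
ee_pos: [453.9, 392.6, 214.0]
ee_rot: [-179.9, -0.0, 173.0]
force: [0.2, -0.3, -0.9]
gripper_width: 54.6
```

```bash
python3 - <<'E'
from mv import *; from look import *
adv([-54.7,6.5,-134,0,.541,0]); f,Rt=look("w14")
from seg import *
im=f["color"]; H,S,V=masks(im)
rep(f,Rt,"red",roi(((H<8)|(H>172))&(S>150)&(V>190),270,360,140,215),110)
rep(f,Rt,"rod",roi(V>150,240,302,165,205),28)
g=grab_frame("scene");cv2.imwrite("pics/s14.png",cv2.resize(g["color"][90:320,240:500],None,fx=3,fy=2.6,interpolation=cv2.INTER_CUBIC)[:,:,::-1])
E
```

```text
t 22.7 cmd [455. 393. 215.] [-180.   -0.  173.] meas [453.9 392.6 214. ] [-179.9   -0.   173. ] F [ 0.2 -0.3 -0.9] w 54.6 q [ 40.  21.  86.  -0.  73. -43.]
red 419.0 c [454.6 387.1] sz [20.2 19.7] ang 83.06
rod 488.0 c [448.3 330.4] sz [75.2 10. ] ang 83.05
```

View pics/w14.png

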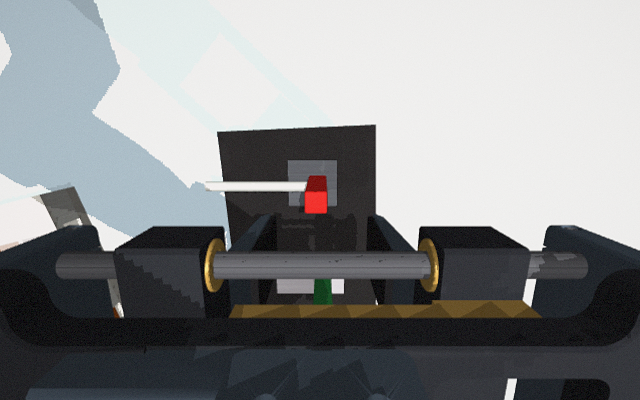

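View pics/s14.png

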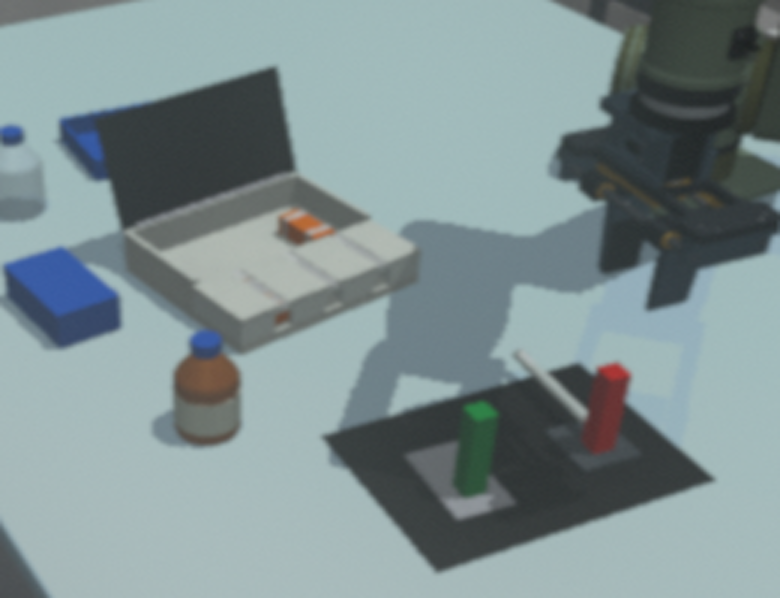

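servo_tool --plan '[[[0,-6.3,70,0,0,0,0.6],[0,-6.3,100,0,0,0,0.6],[0,-6.3,130,0,0,0,0.6],[0,-6.3,147,0,0,0,0.6],[0,-6.3,147,0,0,0,0.6],[0,-6.3,147,0,0,0,0.6],[0,-6.3,147,0,0,0,0.15],[0,-6.3,147,0,0,0,0.15],[0,-6.3,147,0,0,0,0.15],[0,-6.3,147,0,0,0,0.15],[0,-6.3,147,0,0,0,0.15],[0,-6.3,127,0,0,0,0.15],[0,-6.3,107,0,0,0,0.15],[0,-6.3,107,0,0,0,0.15]]]' --squeeze 60

```text
time_s: 24.2
ee_pos: [455.6, 387.8, 110.0]
ee_rot: [179.8, 0.2, 173.0]
force: [1.2, 0.5, -2.6]
gripper_width: 22.1
```

```bash
python3 - <<'E'
from mv import *
adv([0,-6.3,107,0,0,0])
O=np.array([550.4,-18.6]);a=np.radians(-82.58);ex=np.array([np.cos(a),np.sin(a)]);ey=np.array([-ex[1],ex[0]])
h=O+ex*(-100-136-12)+ey*64; to([*h,108],270-82.58); to([*h,70.5],270-82.58)
E
```

```text
t 24.2 cmd [454.3 386.7 108. ] [-180.   -0.  173.] meas [455.6 387.8 110. ] [179.8   0.2 173. ] F [ 1.2  0.5 -2.6] w 22.1 q [ 39.  25.  95.   0.  60. -44.]
row [-145.0, -134.5, -0.0, -0.0, -0.0, -0.251] nrow 4
row [-145.0, -134.5, 37.5, -0.0, -0.0, -0.251] nrow 5
```

servo_tool --plan '[[[0,-70,0,0,0,-0.1,0.15],[0,-70,0,0,0,-0.1,0.15],[-145,-134.5,0,0,0,-0.251,0.15],[-145,-134.5,0,0,0,-0.251,0.15],[-145,-134.5,0,0,0,-0.251,0.15],[-145,-134.5,0,0,0,-0.251,0.15],[-145,-134.5,0,0,0,-0.251,0.15],[-145,-134.5,20,0,0,-0.251,0.15],[-145,-134.5,34,0,0,-0.251,0.15],[-145,-134.5,37.5,0,0,-0.251,0.15],[-145,-134.5,37.5,0,0,-0.251,0.15],[-145,-134.5,37.5,0,0,-0.251,0.15]]]'

```text
time_s: 25.4
ee_pos: [581.8, 236.2, 70.8]
ee_rot: [180.0, 0.1, -172.6]
force: [0.8, 0.3, -2.6]
gripper_width: 21.4
```

```bash
python3 - <<'E'
from mv import *; from look import *
adv([-145,-134.5,37.5,0,0,-.251]); f,Rt=look("w15")
E
```

```text
t 25.4 cmd [581.8 235.6  70.5] [-180.    -0.  -172.6] meas [581.8 236.2  70.8] [ 1.800e+02  1.000e-01 -1.726e+02] F [ 0.8  0.3 -2.6] w 21.4 q [ 21.  30.  94.   0.  57. -76.]
```

View pics/w15.png

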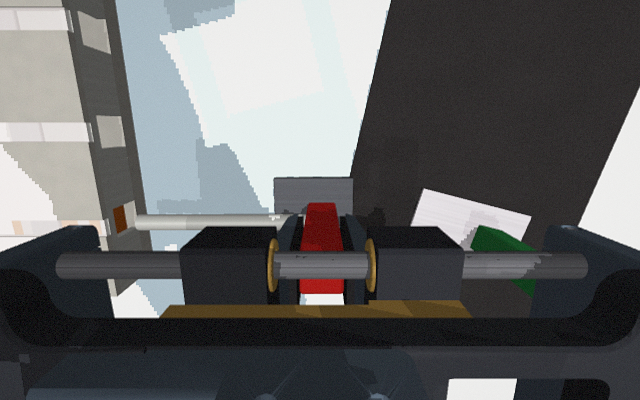

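servo_tool --plan '[[[0,-6,0,0,0,0,0.15],[0,-12,0,0,0,0,0.15],[0,-17,0,0,0,0,0.15],[0,-22,0,0,0,0,0.15],[0,-28,0,0,0,0,0.15],[0,-34,0,0,0,0,0.15],[0,-40,0,0,0,0,0.15],[0,-46,0,0,0,0,0.15],[0,-52,0,0,0,0,0.15],[0,-58,0,0,0,0,0.15],[0,-64,0,0,0,0,0.15],[0,-70,0,0,0,0,0.15],[0,-76,0,0,0,0,0.15],[0,-82,0,0,0,0,0.15],[0,-88,0,0,0,0,0.15],[0,-94,0,0,0,0,0.15],[0,-98,0,0,0,0,0.15],[0,-102,0,0,0,0,0.15],[0,-104,0,0,0,0,0.15],[0,-104,0,0,0,0,0.15]]]'

```text
time_s: 27.45
ee_pos: [595.2, 132.1, 70.4]
ee_rot: [-180.0, -0.0, -172.6]
force: [-0.4, 0.3, -3.3]
gripper_width: 22.0
```

```bash
python3 - <<'E'
from mv import *; from look import *
adv([0,-104,0,0,0,0]); f,Rt=look("w16")
g=grab_frame("scene");cv2.imwrite("pics/s16.png",cv2.resize(g["color"][90:320,240:500],None,fx=3,fy=2.6,interpolation=cv2.INTER_CUBIC)[:,:,::-1])
E
```

```text
t 27.45 cmd [595.2 132.5  70.5] [-180.    -0.  -172.6] meas [595.2 132.1  70.4] [-180.    -0.  -172.6] F [-0.4  0.3 -3.3] w 22.0 q [ 11.  28.  96.  -0.  56. -86.]
```

View pics/w16.png

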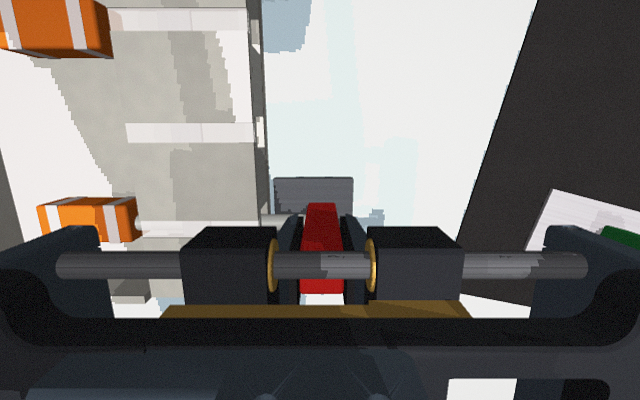

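View pics/s16.png

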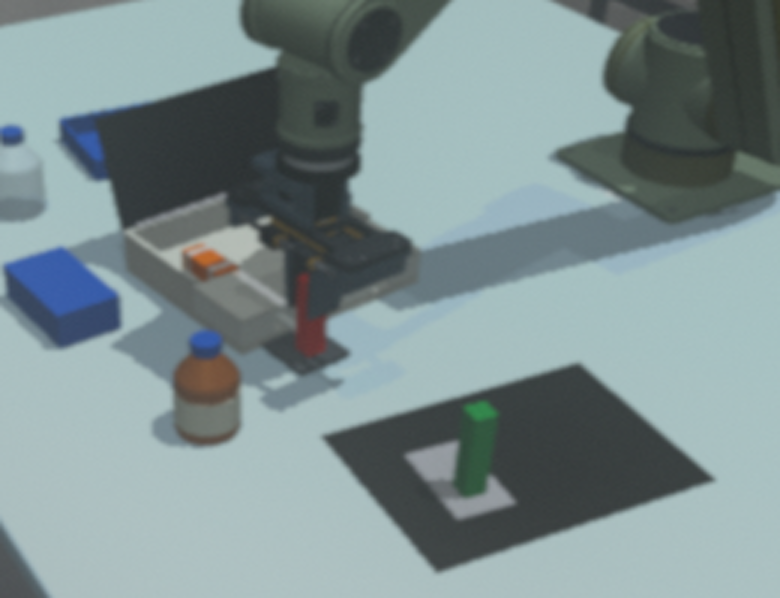

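```bash
python3 - <<'E'
from mv import *
to([454.5,386.8,110],173)
E
```

```text
row [106.8, 270.3, -39.5, -0.0, -0.0, 0.251] nrow 6
```

servo_tool --plan '[[[0,30,0,0,0,0,0.15],[0,70,0,0,0,0,0.15],[0,105,0,0,0,0,0.15],[0,112,-20,0,0,0,0.15],[0,112,-39.5,0,0,0,0.15],[50,160,-39.5,0,0,0,0.15],[106.8,220,-39.5,0,0,0.2,0.15],[106.8,220,-39.5,0,0,0.2,0.15],[106.8,270.3,-39.5,0,0,0.251,0.15],[106.8,270.3,-39.5,0,0,0.251,0.15],[106.8,270.3,-39.5,0,0,0.251,0.15],[106.8,270.3,-20,0,0,0.251,0.15],[106.8,270.3,-8,0,0,0.251,0.15],[106.8,270.3,-2,0,0,0.251,0.15],[106.8,270.3,1,0,0,0.251,0.15],[106.8,270.3,2.5,0,0,0.251,0.15],[106.8,270.3,2.5,0,0,0.251,0.15],[106.8,270.3,3,0,0,0.251,0.15],[106.8,270.3,3,0,0,0.251,0.15]]]'

```text
time_s: 29.45
ee_pos: [455.1, 387.0, 68.5]
ee_rot: [179.9, 0.1, 173.0]
force: [-0.0, -1.5, 3.7]
gripper_width: 21.6
```

```bash
python3 - <<'E'
from mv import *
adv([106.8,270.3,3,0,0,.251])
E
```

```text
t 29.45 cmd [454.5 386.8  67.5] [-180.   -0.  173.] meas [455.1 387.   68.5] [1.799e+02 1.000e-01 1.730e+02] F [-0.  -1.5  3.7] w 21.6 q [ 39.  27.  98.  -0.  55. -44.]
```

```bash
python3 - <<'E'
from mv import *
O=np.array([550.4,-18.6]);a=np.radians(-82.58);ex=np.array([np.cos(a),np.sin(a)])
p,R=load(); to([p[0],p[1],230]); to([*(O+24*ex),270],97.4)
E
```

```text
row [0.0, -0.0, -162.5, 0.0, 0.0, 0.0] nrow 4
row [-150.5, -413.9, -202.5, -0.0, -0.0, 1.32] nrow 10
```

servo_tool --plan '[[[0,0,0,0,0,0,0.6],[0,0,0,0,0,0,0.6],[0,0,0,0,0,0,0.6],[0,0,0,0,0,0,0.6],[0,0,-50,0,0,0,0.6],[0,0,-100,0,0,0,0.6],[0,0,-160,0,0,0,0.6],[-150.5,-414,-202.5,0,0,1.32,0.6],[-150.5,-414,-202.5,0,0,1.32,0.6],[-150.5,-414,-202.5,0,0,1.32,0.6],[-150.5,-414,-202.5,0,0,1.32,0.6],[-150.5,-414,-202.5,0,0,1.32,0.6],[-150.5,-414,-202.5,0,0,1.32,0.6],[-150.5,-414,-202.5,0,0,1.32,0.6],[-150.5,-414,-202.5,0,0,1.32,0.6],[-150.5,-414,-202.5,0,0,1.32,0.6],[-150.5,-414,-202.5,0,0,1.32,0.6],[-150.5,-414,-202.5,0,0,1.32,0.6],[-150.5,-414,-202.5,0,0,1.32,0.6],[-150.5,-414,-202.5,0,0,1.32,0.6]]]'

```text
time_s: 31.45
ee_pos: [553.2, -41.1, 269.8]
ee_rot: [-180.0, -0.0, 97.5]
force: [0.4, 0.5, -0.4]
gripper_width: 54.7
```

```bash
python3 - <<'E'
from mv import *; from look import *
adv([-150.5,-414,-202.5,0,0,1.32]); f,Rt=look("w17")
from seg import *
im=f["color"]; H,S,V=masks(im)
O=np.array([550.4,-18.6]);a=np.radians(-82.58);ex=np.array([np.cos(a),np.sin(a)]);ey=np.array([-ex[1],ex[0]])
g=grab_frame("scene");cv2.imwrite("pics/s17.png",cv2.resize(g["color"][90:320,240:500],None,fx=3,fy=2.6,interpolation=cv2.INTER_CUBIC)[:,:,::-1])
E
```

```text
t 31.45 cmd [553.5 -42.5 270. ] [-180.     0.    97.4] meas [553.2 -41.1 269.8] [-180.    -0.    97.5] F [ 0.4  0.5 -0.4] w 54.7 q [ -5.  15.  87.   0.  79. -13.]
```

View pics/w17.png

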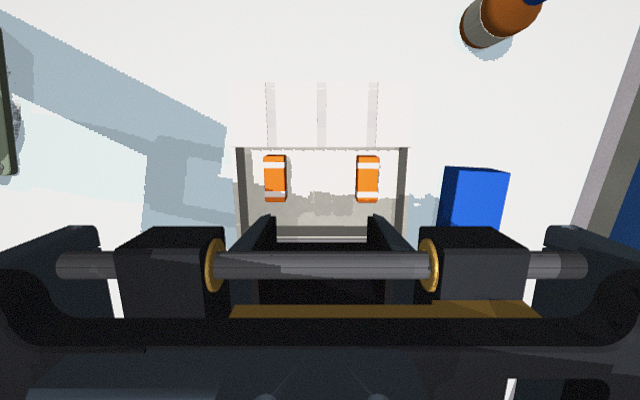

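View pics/s17.png

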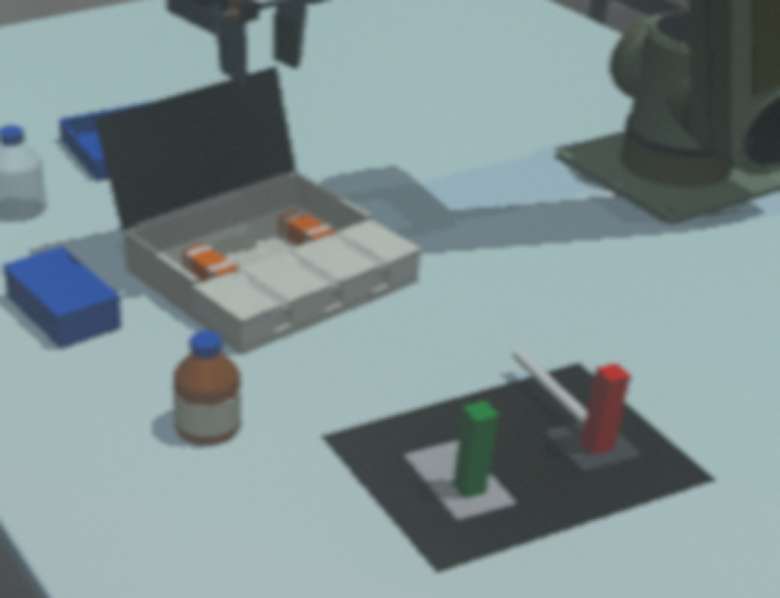

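Both cartridges lie in the trough at about (275,178) and (367,178), square to it. The middle pocket is empty and both tools are standing.

```bash
python3 - <<'E'
from seg import *; from mv import *
f=dict(np.load("pics/w17.npz")); Rt=wristcam(f,f); im=f["color"]; H,S,V=masks(im)
O=np.array([550.4,-18.6]);a=np.radians(-82.58);ex=np.array([np.cos(a),np.sin(a)]);ey=np.array([-ex[1],ex[0]])
m=((H<18)&(S>130)).astype(np.uint8); m=cv2.morphologyEx(m,cv2.MORPH_CLOSE,np.ones((11,11),np.uint8))
for n,b in dict(c1=(255,300,145,212),c3=(345,390,145,212)).items():
    r=rep(f,Rt,n,roi(m,*b),42); c=np.array(r[0])-O; print("housing",c@ex,c@ey)
for y in (-64,64): 
    t=O+ex*24+ey*y; to([*t,100],97.4); to([*t,17],97.4)
E
```

```text
c1 937.0 c [490.1 -49.1] sz [29.3 63.4] ang 7.28
housing 22.457706846946223 -63.717362974649504
c3 941.0 c [613.9 -34.2] sz [30.  63.4] ang 7.51
housing 23.6448043790677 60.956199085225144
row [0.0, -64.0, 170.0, -0.0, 0.0, -0.0] nrow 4
row [0.0, -64.0, 253.0, -0.0, 0.0, -0.0] nrow 6
row [0.1, 64.0, 170.0, -0.0, 0.0, -0.0] nrow 4
row [0.1, 64.0, 253.0, -0.0, 0.0, -0.0] nrow 6
```

servo_tool --plan '[[[1.5,-64,60,0,0,0,0.5],[1.5,-64,110,0,0,0,0.5],[1.5,-64,160,0,0,0,0.5],[1.5,-64,190,0,0,0,0.5],[1.5,-64,220,0,0,0,0.5],[1.5,-64,240,0,0,0,0.5],[1.5,-64,251,0,0,0,0.5],[1.5,-64,251,0,0,0,0.5],[1.5,-64,251,0,0,0,0.5],[1.5,-64,251,0,0,0,0.2],[1.5,-64,251,0,0,0,0.2],[1.5,-64,251,0,0,0,0.2],[1.5,-64,251,0,0,0,0.2],[1.5,-64,251,0,0,0,0.2],[1.5,-64,251,0,0,0,0.2],[1.5,-64,251,0,0,0,0.2]]]' --squeeze 25

```text
time_s: 33.15
ee_pos: [490.4, -49.3, 19.9]
ee_rot: [179.9, 0.0, 97.4]
force: [-0.9, 0.1, 6.7]
gripper_width: 27.9
```

```bash
python3 - <<'E'
from mv import *
adv([1.5,-64,251,0,0,0])
T=np.array([495.4,-367.3]); b=np.radians(-4.12)  # tray long axis dir
u=np.array([np.cos(b),np.sin(b)]); print(u)
for s in (-55,55):
    t=T+u*s; print(t); p,R=load(); to([*t,250],90-4.1); to([*t,22],90-4.1)
E
```

```text
t 33.15 cmd [489.8 -49.2  19. ] [-180.     0.    97.4] meas [490.4 -49.3  19.9] [179.9   0.   97.4] F [-0.9  0.1  6.7] w 27.9 q [ -7.  23. 115.   0.  42. -14.]
[ 0.99741576 -0.07184561]
[ 440.54213293 -363.34849131]
row [-305.2, -89.3, -231.0, -0.0, 0.0, 0.2] nrow 8
row [-305.2, -89.3, -3.0, -0.0, 0.0, 0.2] nrow 7
[ 550.25786707 -371.25150869]
row [-327.2, 18.5, -231.0, -0.0, 0.0, 0.2] nrow 9
row [-327.1, 18.5, -3.0, -0.0, 0.0, 0.2] nrow 7
```

servo_tool --plan '[[[0,0,-30,0,0,0,0.2],[0,0,-75,0,0,0,0.2],[0,0,-125,0,0,0,0.2],[0,0,-175,0,0,0,0.2],[0,0,-225,0,0,0,0.2],[0,0,-235,0,0,0,0.2],[-305,-89,-235,0,0,0.2,0.2],[-305,-89,-235,0,0,0.2,0.2],[-305,-89,-235,0,0,0.2,0.2],[-305,-89,-235,0,0,0.2,0.2],[-305,-89,-235,0,0,0.2,0.2],[-305,-89,-235,0,0,0.2,0.2],[-305,-89,-235,0,0,0.2,0.2],[-305,-89,-200,0,0,0.2,0.2],[-305,-89,-150,0,0,0.2,0.2],[-305,-89,-100,0,0,0.2,0.2],[-305,-89,-60,0,0,0.2,0.2],[-305,-89,-60,0,0,0.2,0.2],[-305,-89,-60,0,0,0.2,0.2]]]'

```text
time_s: 35.05
ee_pos: [441.0, -362.8, 79.1]
ee_rot: [-180.0, -0.0, 85.9]
force: [-0.3, 0.5, -0.0]
gripper_width: 28.2
```

```bash
python3 - <<'E'
from mv import *; from look import *
adv([-305,-89,-60,0,0,.2]); f,Rt=look("w18")
E
```

```text
t 35.05 cmd [ 440.8 -363.1   79. ] [-180.     0.    85.9] meas [ 441.  -362.8   79.1] [-180.    -0.    85.9] F [-0.3  0.5 -0. ] w 28.2 q [-41.  25. 101.   0.  54. -37.]
```

View pics/w18.png

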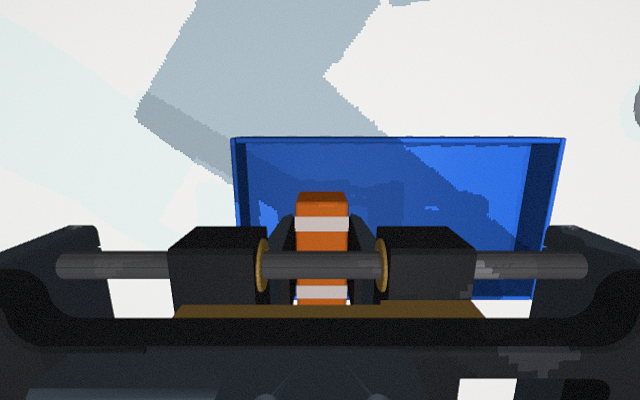

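servo_tool --plan '[[[0,0,35,0,0,0,0.2],[0,0,55,0,0,0,0.2],[0,0,64,0,0,0,0.2],[0,0,67,0,0,0,0.2],[0,0,69,0,0,0,0.2],[0,0,70,0,0,0,0.2],[0,0,70,0,0,0,0.2]]]'

```text
time_s: 35.8
ee_pos: [441.4, -363.6, 10.0]
ee_rot: [179.9, 0.1, 85.9]
force: [0.3, -0.2, 1.1]
gripper_width: 28.1
```

```bash
python3 - <<'E'
from mv import *
adv([0,0,70,0,0,0])
O=np.array([550.4,-18.6]);a=np.radians(-82.58);ex=np.array([np.cos(a),np.sin(a)]);ey=np.array([-ex[1],ex[0]])
t=O+ex*23.5+ey*61.8;p,R=load();print(t)
to([*t,254],97.4); to([*t,19],97.4)
E
```

```text
t 35.8 cmd [ 440.8 -363.1    9. ] [-180.     0.    85.9] meas [ 441.4 -363.6   10. ] [1.799e+02 1.000e-01 8.590e+01] F [ 0.3 -0.2  1.1] w 28.1 q [-41.  29. 105.  -0.  45. -37.]
[614.71732675 -33.9222544 ]
row [340.7, 150.1, -245.0, -0.0, 0.0, -0.2] nrow 9
row [340.7, 150.1, -10.0, -0.0, 0.0, -0.2] nrow 8
```

servo_tool --plan '[[[0,0,0,0,0,0,0.5],[0,0,0,0,0,0,0.5],[0,0,0,0,0,0,0.5],[0,0,0,0,0,0,0.5],[0,0,-40,0,0,0,0.5],[0,0,-90,0,0,0,0.5],[0,0,-140,0,0,0,0.5],[0,0,-190,0,0,0,0.5],[0,0,-240,0,0,0,0.5],[340.7,150,-245,0,0,-0.2,0.5],[340.7,150,-245,0,0,-0.2,0.5],[340.7,150,-245,0,0,-0.2,0.5],[340.7,150,-245,0,0,-0.2,0.5],[340.7,150,-245,0,0,-0.2,0.5],[340.7,150,-245,0,0,-0.2,0.5],[340.7,150,-245,0,0,-0.2,0.5],[340.7,150,-245,0,0,-0.2,0.5],[340.7,150,-245,0,0,-0.2,0.5]]]'

```text
time_s: 37.6
ee_pos: [615.7, -30.8, 253.3]
ee_rot: [-180.0, -0.1, 97.6]
force: [0.1, -1.4, -0.4]
gripper_width: 45.3
```

```bash
python3 - <<'E'
from mv import *; from look import *
adv([340.7,150,-245,0,0,-.2]); f,Rt=look("w19")
g=grab_frame("top");cv2.imwrite("pics/t19.png",cv2.resize(g["color"][110:290,160:480],None,fx=2.5,fy=2.5,interpolation=cv2.INTER_CUBIC)[:,:,::-1])
from seg import *
im=f["color"]; H,S,V=masks(im)
O=np.array([550.4,-18.6]);a=np.radians(-82.58);ex=np.array([np.cos(a),np.sin(a)]);ey=np.array([-ex[1],ex[0]])
m=((H<18)&(S>130)).astype(np.uint8); m=cv2.morphologyEx(m,cv2.MORPH_CLOSE,np.ones((11,11),np.uint8))
r=rep(f,Rt,"c3",roi(m,200,400,130,225),42); c=np.array(r[0])-O; print("housing",c@ex,c@ey)
E
```

```text
t 37.6 cmd [614.6 -33.9 254. ] [-180.     0.    97.4] meas [615.7 -30.8 253.3] [-1.80e+02 -1.00e-01  9.76e+01] F [ 0.1 -1.4 -0.4] w 45.3 q [ -4.  21.  80.   0.  79. -12.]
c3 947.5 c [615.4 -33. ] sz [26.4 63.9] ang 7.14
housing 22.62892449776497 62.60110475646298
```

View pics/t19.png

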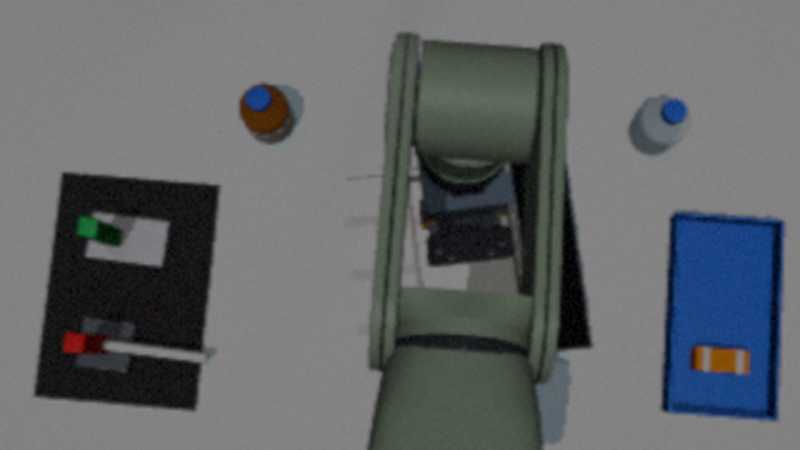

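View pics/w19.png

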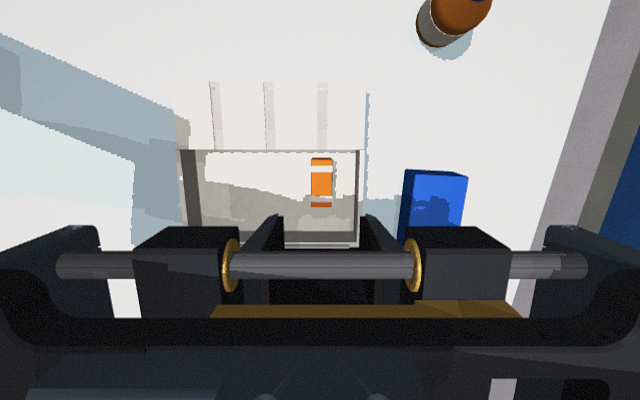

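The first cartridge lies flat in the tray and everything else is undisturbed. Picking the second.

servo_tool --plan '[[[1,1,50,0,0,0,0.5],[1,1,100,0,0,0,0.5],[1,1,150,0,0,0,0.5],[1,1,190,0,0,0,0.5],[1,1,215,0,0,0,0.5],[1,1,230,0,0,0,0.5],[1,1,235,0,0,0,0.5],[1,1,235,0,0,0,0.5],[1,1,235,0,0,0,0.2],[1,1,235,0,0,0,0.2],[1,1,235,0,0,0,0.2],[1,1,235,0,0,0,0.2],[1,1,235,0,0,0,0.2],[1,1,235,0,0,0,0.2],[1,1,235,0,0,0,0.2]]]' --squeeze 25

```text
time_s: 39.2
ee_pos: [616.2, -33.0, 20.2]
ee_rot: [179.9, 0.0, 97.4]
force: [-1.3, -0.9, 5.6]
gripper_width: 27.8
```

```bash
python3 - <<'E'
from mv import *
adv([1,1,235,0,0,0])
t=[550.3,-371.3]
to([*t,254],85.9); to([*t,79],85.9)
E
```

```text
t 39.2 cmd [615.5 -32.8  19. ] [-180.     0.    97.4] meas [616.2 -33.   20.2] [179.9   0.   97.4] F [-1.3 -0.9  5.6] w 27.8 q [ -4.  32.  98.  -0.  50. -11.]
row [-327.3, -108.2, -235.0, -0.0, 0.0, 0.2] nrow 9
row [-327.3, -108.1, -60.0, -0.0, 0.0, 0.2] nrow 7
```

servo_tool --plan '[[[0,0,-30,0,0,0,0.2],[0,0,-75,0,0,0,0.2],[0,0,-125,0,0,0,0.2],[0,0,-175,0,0,0,0.2],[0,0,-225,0,0,0,0.2],[0,0,-235,0,0,0,0.2],[-327,-108,-235,0,0,0.2,0.2],[-327,-108,-235,0,0,0.2,0.2],[-327,-108,-235,0,0,0.2,0.2],[-327,-108,-235,0,0,0.2,0.2],[-327,-108,-235,0,0,0.2,0.2],[-327,-108,-235,0,0,0.2,0.2],[-327,-108,-235,0,0,0.2,0.2],[-327,-108,-235,0,0,0.2,0.2],[-327,-108,-190,0,0,0.2,0.2],[-327,-108,-150,0,0,0.2,0.2],[-327,-108,-100,0,0,0.2,0.2],[-327,-108,-60,0,0,0.2,0.2],[-327,-108,-60,0,0,0.2,0.2],[-327,-108,-60,0,0,0.2,0.2]]]'

```text
time_s: 41.2
ee_pos: [550.7, -370.3, 78.9]
ee_rot: [-179.9, -0.0, 86.0]
force: [0.4, -0.3, -0.6]
gripper_width: 28.1
```

servo_tool --plan '[[[0,0,35,0,0,0,0.2],[0,0,55,0,0,0,0.2],[0,0,64,0,0,0,0.2],[0,0,67,0,0,0,0.2],[0,0,69,0,0,0,0.2],[0,0,70,0,0,0,0.2],[0,0,70,0,0,0,0.2]]]'

```text
time_s: 41.9
ee_pos: [551.2, -371.5, 10.3]
ee_rot: [179.9, 0.1, 85.9]
force: [-0.4, -0.0, 0.9]
gripper_width: 27.6
```

```bash
python3 - <<'E'
from mv import *
p,R=load(); 
adv([-327,-108,-60,0,0,.2]); adv([0,0,70,0,0,0])
O=np.array([550.4,-18.6]);a=np.radians(-82.58);ex=np.array([np.cos(a),np.sin(a)])
for hx,z in ((190,280),(165,160)): 
    t=O+ex*hx; print(t); to([*t,z],97.4)
E
```

```text
t 41.9 cmd [ 550.4 -371.    79. ] [-180.     0.    85.9] meas [ 551.2 -371.5   10.3] [1.799e+02 1.000e-01 8.590e+01] F [-0.4 -0.   0.9] w 27.6 q [-35.  36.  91.   0.  52. -31.]
t 41.9 cmd [ 550.4 -371.     9. ] [-180.     0.    85.9] meas [ 551.2 -371.5   10.3] [1.799e+02 1.000e-01 8.590e+01] F [-0.4 -0.   0.9] w 27.6 q [-35.  36.  91.   0.  52. -31.]
[ 574.93693198 -207.00896733]
row [165.3, 12.8, -271.0, -0.0, 0.0, -0.2] nrow 7
[ 571.7083883  -182.21831373]
row [189.8, 7.8, -151.0, -0.0, 0.0, -0.2] nrow 5
```

```bash
python3 - <<'E'
from mv import *
O=np.array([550.4,-18.6]);a=np.radians(-82.58);ex=np.array([np.cos(a),np.sin(a)])
to([*(O+ex*195),168],97.4)
for th in np.arange(1.57,-0.05,-0.12):
    C=(106-110*np.cos(th)+5*np.sin(th),58+110*np.sin(th)+5*np.cos(th)); print(round(th,2),"toolx",round(195-(C[0]+16),1),"toolz",round(168-C[1],1))
E
```

```text
row [160.4, 13.8, -159.0, -0.0, 0.0, -0.2] nrow 5
1.57 toolx 68.1 toolz -0.0
1.45 toolx 81.3 toolz 0.2
1.33 toolx 94.4 toolz 2.0
1.21 toolx 107.2 toolz 5.3
1.09 toolx 119.4 toolz 10.2
0.97 toolx 131.1 toolz 16.4
0.85 toolx 141.8 toolz 24.1
0.73 toolx 151.6 toolz 32.9
0.61 toolx 160.3 toolz 42.9
0.49 toolx 167.7 toolz 53.8
0.37 toolx 173.7 toolz 65.6
0.25 toolx 178.3 toolz 77.9
0.13 toolx 181.4 toolz 90.8
0.01 toolx 182.9 toolz 103.9
```

servo_tool --plan '[[[0,0,0,0,0,0,0.5],[0,0,0,0,0,0,0.5],[0,0,0,0,0,0,0.5],[0,0,0,0,0,0,0.5],[0,0,-40,0,0,0,0.5],[0,0,-90,0,0,0,0.5],[0,0,-159,0,0,0,0],[0,0,-159,0,0,0,0],[160,13,-159,0,0,-0.2,0],[160,13,-159,0,0,-0.2,0],[160,13,-159,0,0,-0.2,0],[160,13,-159,0,0,-0.2,0],[160,13,-159,0,0,-0.2,0],[160,13,-159,0,0,-0.2,0],[160,13,-159,0,0,-0.2,0]]]' --squeeze 25

```text
time_s: 43.4
ee_pos: [574.6, -214.0, 167.9]
ee_rot: [-180.0, 0.0, 97.3]
force: [-0.3, -0.8, -0.2]
gripper_width: 0.3
```

```bash
python3 - <<'E'
from mv import *; from look import *
adv([160,13,-159,0,0,-.2]); look("w20")
O=np.array([550.4,-18.6,0]);a=np.radians(-82.58);ex=np.array([np.cos(a),np.sin(a),0]);ey=np.array([-ex[1],ex[0],0])
p=load()[0]-O; print("housing",p@ex,p@ey,p[2])
g=grab_frame("scene");cv2.imwrite("pics/s20.png",cv2.resize(g["color"][60:320,220:500],None,fx=2.8,fy=2.3,interpolation=cv2.INTER_CUBIC)[:,:,::-1])
g=grab_frame("top");cv2.imwrite("pics/t20.png",cv2.resize(g["color"][110:290,160:480],None,fx=2.5,fy=2.5,interpolation=cv2.INTER_CUBIC)[:,:,::-1])
E
```

```text
t 43.4 cmd [ 574.7 -212.3  168. ] [-180.     0.    97.4] meas [ 574.6 -214.   167.9] [-180.     0.    97.3] F [-0.3 -0.8 -0.2] w 0.3 q [-21.  23.  89.  -0.  68. -29.]
housing 195.2274158060128 -0.8740740389113492 168.02167151347425
```

View pics/s20.png

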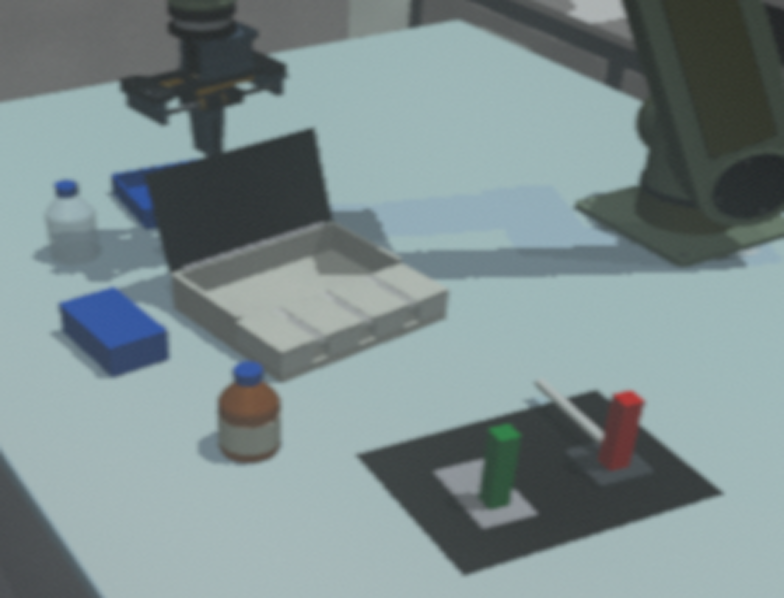

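View pics/t20.png

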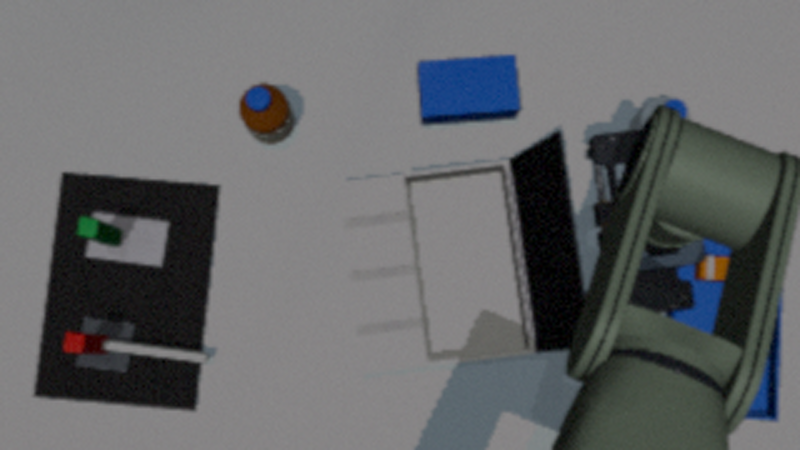

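servo_tool --plan '[[[10,0,0,0,0,0,0],[22,0,0,0,0,0,0],[30,0,0,0,0,0,0],[38,0,0,0,0,0,0],[46,0,0,0,0,0,0],[56,0,0,0,0,0,0],[68,0,0,0,0,0,0],[81,0,0.2,0,0,0,0],[94,0,2,0,0,0,0],[107,0,5.3,0,0,0,0],[119,0,10.2,0,0,0,0],[119,0,10.2,0,0,0,0]]]'

```text
time_s: 44.75
ee_pos: [558.3, -91.9, 156.7]
ee_rot: [-179.9, -0.1, 97.5]
force: [0.6, 0.0, -0.4]
gripper_width: 0.6
```

```bash
python3 - <<'E'
from mv import *; from look import *
adv([119,0,10.2,0,0,0])
g=grab_frame("scene");cv2.imwrite("pics/s21.png",cv2.resize(g["color"][60:320,220:500],None,fx=2.8,fy=2.3,interpolation=cv2.INTER_CUBIC)[:,:,::-1])
E
```

```text
t 44.75 cmd [559.5 -94.3 157.8] [-180.     0.    97.4] meas [558.3 -91.9 156.7] [-1.799e+02 -1.000e-01  9.750e+01] F [ 0.6  0.  -0.4] w 0.6 q [-11.  20.  96.   0.  64. -18.]
```

View pics/s21.png

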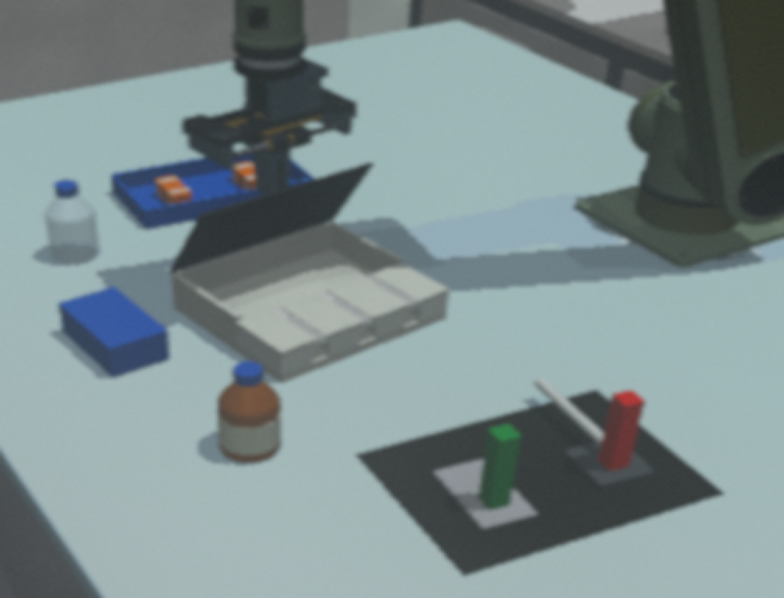

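servo_tool --plan '[[[12.1,0,6.2,0,0,0,0],[22.8,0,13.9,0,0,0,0],[32.6,0,22.7,0,0,0,0],[41.3,0,32.7,0,0,0,0],[48.7,0,43.6,0,0,0,0],[54.7,0,55.4,0,0,0,0],[59.3,0,67.7,0,0,0,0],[61.2,0,75,0,0,0,0],[62.4,0,81,0,0,0,0],[63.2,0,86,0,0,0,0],[63.6,0,90,0,0,0,0],[64,0,92.5,0,0,0,0],[64,0,94,0,0,0,0],[64,0,95,0,0,0,0],[64,0,95,0,0,0,0]]]'

```text
time_s: 46.3
ee_pos: [551.2, -30.9, 63.3]
ee_rot: [180.0, 0.0, 97.4]
force: [-2.9, 0.2, 4.5]
gripper_width: 0.5
```

```bash
python3 - <<'E'
from mv import *
adv([64,0,95,0,0,0])
E
```

```text
t 46.3 cmd [551.2 -30.8  62.8] [-180.     0.    97.4] meas [551.2 -30.9  63.3] [180.    0.   97.4] F [-2.9  0.2  4.5] w 0.5 q [ -4.  24. 105.  -0.  51. -12.]
```

servo_tool --plan '[[[0,0,1,0,0,0,0],[0,0,2,0,0,0,0],[0,0,2.5,0,0,0,0],[0,0,2.5,0,0,0,0]]]'

```text
time_s: 46.7
ee_pos: [551.2, -30.9, 63.1]
ee_rot: [179.9, 0.0, 97.4]
force: [-7.0, 1.4, 19.4]
gripper_width: 0.4
```

servo_tool --plan '[[[0,0,-10,0,0,0,0],[0,0,-60,0,0,0,0],[0,0,-110,0,0,0,0],[0,-80,-180,0,0,0,0],[0,-150,-200,0,0,0,0],[0,-200,-200,0,0,0,0],[0,-200,-200,0,0,0,0],[0,-200,-200,0,0,0,0]]]'

```text
time_s: 47.5
ee_pos: [349.9, -56.7, 261.5]
ee_rot: [179.9, 0.1, 97.4]
force: [1.2, 0.3, 0.6]
gripper_width: 0.3
```

```bash
python3 - <<'E'
from mv import *; from look import *
adv([0,0,2.5,0,0,0]); adv([0,-200,-200,0,0,0])
g=grab_frame("scene");cv2.imwrite("pics/s22.png",cv2.resize(g["color"][60:320,220:500],None,fx=2.8,fy=2.3,interpolation=cv2.INTER_CUBIC)[:,:,::-1])
g=grab_frame("top");np.savez("pics/top22.npz",**g);cv2.imwrite("pics/t22.png",cv2.resize(g["color"][110:290,160:480],None,fx=2.5,fy=2.5,interpolation=cv2.INTER_CUBIC)[:,:,::-1])
from seg import *
f=g;Rt=cam(f);C=cloud(f,Rt); H,S,V=masks(f["color"])
dark=V<60; blue=(S>120)&(H>100)&(H<130)
m=roi(dark|blue,310,380,165,262); rep(f,Rt,"cover",m,63)
P=C[cv2.erode(m,np.ones((5,5)))>0]; P=P[~np.isnan(P[:,0])]; A=np.c_[P[:,:2],np.ones(len(P))]; print("plane",np.linalg.lstsq(A,P[:,2],rcond=None)[0],P[:,2].mean())
E
```

```text
t 47.5 cmd [551.2 -30.8  60.3] [-180.     0.    97.4] meas [349.9 -56.7 261.5] [1.799e+02 1.000e-01 9.740e+01] F [1.2 0.3 0.6] w 0.3 q [-11.  -4. 109.  -0.  75. -18.]
t 47.5 cmd [352.9 -56.5 260.3] [-180.     0.    97.4] meas [349.9 -56.7 261.5] [1.799e+02 1.000e-01 9.740e+01] F [1.2 0.3 0.6] w 0.3 q [-11.  -4. 109.  -0.  75. -18.]
cover 3504.0 c [554.7 -54.2] sz [231.5 138.7] ang 7.57
plane [-1.33447994e-01  1.27760231e-02  1.42955211e+02] 68.69802471821856
```

View pics/s22.png

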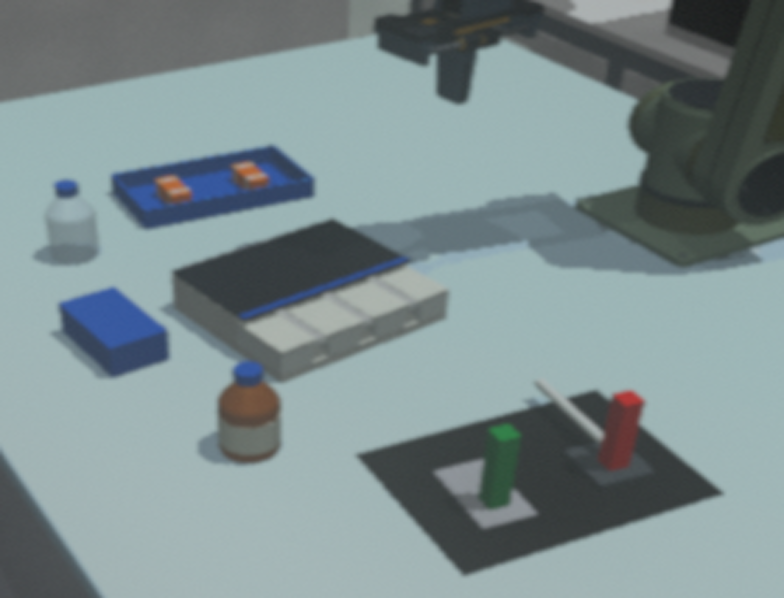

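View pics/t22.png

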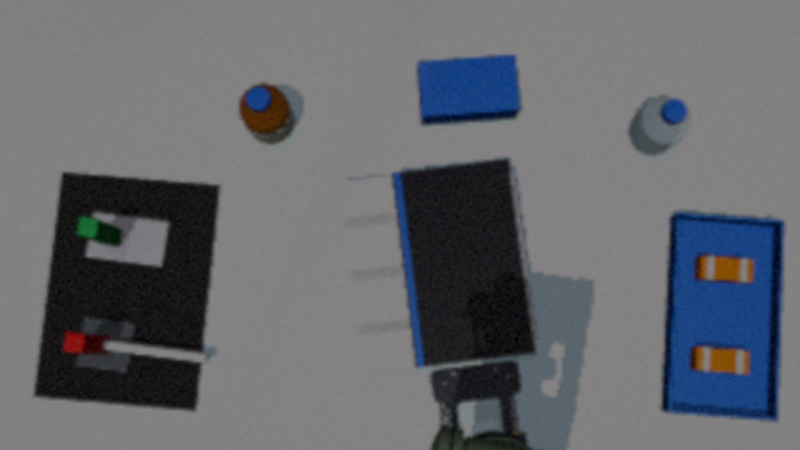

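```bash
python3 - <<'E'
from seg import *
a=dict(np.load("pics/top0.npz",allow_pickle=True)); b=dict(np.load("pics/top22.npz"))
for n,bx in dict(amber=(250,285,138,172),clear=(410,440,145,178),carton=(322,375,126,166),blade=(185,232,188,222),pusher=(182,250,232,262)).items():
    u0,u1,v0,v1=bx; d=cv2.absdiff(cv2.GaussianBlur(a["color"],(3,3),0),cv2.GaussianBlur(b["color"],(3,3),0))[v0:v1,u0:u1].max(2); print(n,(d>40).sum())
C=cloud(b,cam(b)); 
for uv in ((345,190),(345,205),(330,215),(360,200)): print(np.round(C[uv[1],uv[0]],1))
E
python3 -c "
from workcell import *
print(job_done(), state()['time_s'])"
```

```text
amber 0
clear 0
carton 0
blade 0
pusher 0
[627.  -54.5  62.8]
[581.9 -54.3  65.6]
[552.1 -10.2  64.1]
[597.3 -98.8  63.2]
the job is handed in; nothing more can be done
the job is handed in; nothing more can be done
```

I finished the job and handed it in about 48 s into the run. Only cartridges 1 and 3 were there; the middle pocket was empty.

- **What I did:** I levered the cover open to its stop with the pry blade. I then pushed both cartridges out through holes 1 and 3 with the knock-out rod. They are side by side on the tray floor, right way up. I closed the cover with the shut fingers, pressing it down with about 19 N.
- **What went wrong:** Between the two pushes, the pusher's foot caught the mat's edge and the tool tilted about 31° in the grip. I stood it upright on the mat, regrasped it and carried on; nothing else was touched.
- **Last checks:** The cover's depth readings were 62.8–65.6 mm, against 63 mm when shut. A plane I fitted to the cover came out tilted, because the gripper was in that view, so I ignored it. Both tools stand upright on the mat. The camera showed no change in the tools, the bottles or the carton compared with the start. No check failed.

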